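Tamp the dry-bath nuggets level

TASK

Take the hand tamper from its sloping rest and press the heaped aluminium nuggets in the dry bath down with its flat foot until none stands above the tray's rim; press firmly, do not pound, and never touch the nuggets with the gripper. Then put the tamper back on its rest, foot flat on the seat as it was, and let go, leaving the other things on the table where they are.

Things in the scene. Friction and masses are not known exactly. Their poses are not given: they have to be found in the camera images.
- tamper_handle (a point): Hand tamper, 130 mm tall, 0.45 kg, mostly in the foot: flat round steel foot, 64 mm across, 14 mm thick, with a straight round black handle, 30 mm across, 116 mm long, on its middle. This point is on the handle's axis, 90 mm from the foot's underside, 40 mm from the handle's end; z runs along the handle away from the foot. It starts on its rest, leaning 35 degrees from vertical.
- tamper_foot (a point): The centre of the flat underside of the tamper's foot; same axes as tamper_handle.
- seat (a point): The tamper's place on its fixed white rest: the point on the 35-degree sloping seat, 60 mm above the table, where the centre of the foot's underside sits. z stands square on the seat (the seated handle's direction), x points up the slope, away from the robot. A 12 mm lip on the low side, 32 mm from this point, stops the foot; 12 mm side lips leave 4 mm on either side; the upper side is open.
- bath_floor (a point): Dry bath: a low open steel tray with a white control strip on the side nearest the robot, fixed. This point is the centre of its inner floor, 8 mm above the table; z is up, x and y along its sides. Inside 160 mm (x) by 166 mm (y); walls 6 mm thick, rim 40 mm above the inner floor. The nuggets lie in three rows along x, near y = -55, 0 and +55 mm.
- nugget1_mid (a point): Centre of a loose aluminium nugget, 52 mm long (y), 44 mm wide (x), 36 mm high (z), 0.2 kg, long edges bevelled 12 mm at 45 degrees. It starts flat on the tray's floor, its centre 18 mm above it and its top 4 mm below the rim.
- nugget2_mid (a point): Centre of a loose aluminium nugget, 52 mm long (y), 44 mm wide (x), 36 mm high (z), 0.2 kg, long edges bevelled 12 mm at 45 degrees. It starts flat on the tray's floor, its centre 18 mm above it and its top 4 mm below the rim.
- nugget3_mid (a point): Centre of a loose aluminium nugget, 40 mm long (y), 44 mm wide (x), 36 mm high (z), 0.14 kg, long edges bevelled 12 mm at 45 degrees. It starts wedged over the gap between the two other nuggets of its row, its top 20 mm above the rim. Pressed straight down with about 3 to 15 N it spreads them and drops between them to the floor, shifting up to 15 mm sideways; its centre is then 18 mm above the floor.
- nugget4_mid (a point): Centre of a loose aluminium nugget, 52 mm long (y), 44 mm wide (x), 36 mm high (z), 0.2 kg, long edges bevelled 12 mm at 45 degrees. It starts flat on the tray's floor, its centre 18 mm above it and its top 4 mm below the rim.
- nugget5_mid (a point): Centre of a loose aluminium nugget, 52 mm long (y), 44 mm wide (x), 36 mm high (z), 0.2 kg, long edges bevelled 12 mm at 45 degrees. It starts flat on the tray's floor, its centre 18 mm above it and its top 4 mm below the rim.
- nugget6_mid (a point): Centre of a loose aluminium nugget, 40 mm long (y), 44 mm wide (x), 36 mm high (z), 0.14 kg, long edges bevelled 12 mm at 45 degrees. It starts wedged over the gap between the two other nuggets of its row, its top 20 mm above the rim. Pressed straight down with about 3 to 15 N it spreads them and drops between them to the floor, shifting up to 15 mm sideways; its centre is then 18 mm above the floor.
- nugget7_mid (a point): Centre of a loose aluminium nugget, 52 mm long (y), 44 mm wide (x), 36 mm high (z), 0.2 kg, long edges bevelled 12 mm at 45 degrees. It starts flat on the tray's floor, its centre 18 mm above it and its top 4 mm below the rim.
- nugget8_mid (a point): Centre of a loose aluminium nugget, 52 mm long (y), 44 mm wide (x), 36 mm high (z), 0.2 kg, long edges bevelled 12 mm at 45 degrees. It starts flat on the tray's floor, its centre 18 mm above it and its top 4 mm below the rim.
- nugget9_mid (a point): Centre of a loose aluminium nugget, 40 mm long (y), 44 mm wide (x), 36 mm high (z), 0.14 kg, long edges bevelled 12 mm at 45 degrees. It starts wedged over the gap between the two other nuggets of its row, its top 20 mm above the rim. Pressed straight down with about 3 to 15 N it spreads them and drops between them to the floor, shifting up to 15 mm sideways; its centre is then 18 mm above the floor.
There are look-alikes about, which are no part of the job. What is shaped like the part that bears nugget5_mid but orange is not meant. Leave any purple look-alike of the part that bears nugget2_mid alone.

How it is judged:
By the outcome, as a careful person would: the job done as asked, in the order asked, and still so for the second after the job is handed in, with the robot touching nothing.
It also fails if it takes over 54 s, if anything falls off the work surface, if the arm or the gripper's body presses on something with over 40 N, if the wrist force passes 120 N, or if a joint passes its speed limit or range.

ROBOT

A 7-joint arm with a two-finger parallel gripper is mounted at the origin on the work surface. World frame = base frame: x ahead of the robot, y to its left, z up, the work surface at z = 0. Lengths are in m, angles in rad, forces in N, time in s.
With the tool pointing down it reaches from about 0.35 to 0.9 m from the base axis. Payload 7.2 kg.
Tool frame: the origin (TCP) lies between the finger pads; the fingertips stand 17 mm ahead of it and the grasp point (between the pads) lies 2 mm behind it (arm.tcp_to_tips is the distance from the TCP to the fingertips, in m); z points along the fingers, x is the direction in which the jaws open and shut, and the axes are right-handed (so a half turn about z gives the same grasp; the last joint's range is limited). The gripper opens to 88 mm and grips with 3 to 60 N. Pads are 20 mm wide; open, the fingers measure 115 mm over their backs; the gripper's body (75 mm by 178 mm) begins 61 mm behind the grasp point.
Start: joints at [1.056, 0.411, -0.013, 1.596, 0.006, 1.134, -0.082], TCP at [0.27, -0.564, 0.24] pointing down, gripper open.
Joint ranges: [-2.95, 2.95], [-0.29, 1.99], [-1.47, 1.44], [0.14, 2.54], [-1.03, 4.17], [0.13, 1.85], [-2.86, 2.86]. Speed limits (rad/s): [2.39, 2.39, 3.01, 3.01, 3.14, 3.14, 3.14].

INTERFACE

Orientations are given as a rotation vector (axis times angle).
In Python, from workcell import arm gives the robot as it stands. The module is installed in compiled form; this text tells all that it offers.
- The arm moves only by the tool step_arm, never from a script. Its argument "commands" is a list of rows, each a list of 6 numbers: the shift along the tool's x, y, z in m, then the turn, a rotation vector about the tool's x, y, z in rad. In form: [[dx, dy, dz, wx, wy, wz], ...]. A call has 1 to 12 rows; each row is the pose to reach, as a shift and turn from the pose commanded when the call began, along the tool's axes at that moment; what a row does not reach only later rows make up. A row lasts 1/12 s, in which the tool goes at most 41.7 mm and 7.16 degrees, less where a joint would pass 70% of its speed; a pose out of reach is approached as far as the arm can. A call with a gripper value outside its range is refused whole. "grip" is the finger opening in m, from 0 to 0.0878, set as the call begins (left out, the last holds). The fingers move at their own pace and stop on an object; the grip force is fixed at half the most. Time passes only in rows, so rows that repeat a pose let the fingers close. It gives the time, the measured TCP pose, the force and the opening at its end, in the units of the state.
- arm.observe(): the state, without advancing time (a new reading comes with each control period).
- arm.get_image(name): name is "scene" or "top" or "wrist"; returns the picture (420x560x3 uint8, red, green, blue); there is no depth.
- arm.camera_info(name): a dict with "fx", "fy", "cx", "cy" (pixels), "xyz" and "rotation" of the camera in the world. Camera axes: x right, y down, z forward; pixel columns grow to the right and rows downward; lengths in m; the calibration is good to about 2 mm. A picture is of the moment at which its call begins: read the wrist's pose just before it. camera_info takes no time and is no camera call; for the wrist camera it gives the pose at the moment of the call.
- arm.finish_job(): hands the job in, once; it reports no verdict.
The state is a dict: "time": time; "joints": joint angles; "dq": joint speeds; "tau": joint torques, N m; "tcp_pos": TCP position; "tcp_rot": TCP orientation; "wrist_force": force on the tool from outside, world axes, zero at the start; "torque": the same for the moment, N m; "opening": finger opening in m.
Only numpy, scipy, OpenCV 4.12 (cv2) and the standard library are available. Lean on these libraries where they do the work, as an engineer would, in place of code of your own. Each camera call takes 0.05 s, during which the arm holds its last target.

## Working session

There is one attempt and no reset: what is moved stays moved. The work goes in short steps, Python scripts to look and compute and a tool call to move; the robot and the scene stay as the last step left them, time stands still between calls to the robot, and variables do not carry over. Pictures are saved under pics/ and viewed, and the job is handed in when it is done.

Besides the shell and the picture viewer there is one more tool, called after "Call:" as name(argument=value, ...) on one line, values as JSON. step_arm: Moves the arm, as the interface text tells. Its arguments: {"type":"object","properties":{"commands":{"type":"array"},"grip":{"type":"number"}},"required":["commands"]}

```bash
mkdir -p pics; ls
python3 - <<'E'
from workcell import arm
import cv2
for n in ["scene","top","wrist"]:
    ci=arm.camera_info(n); print(n,ci)
    cv2.imwrite(f"pics/{n}0.png",arm.get_image(n)[:,:,::-1])
print(arm.observe())
E
```

```text
pics
scene {'fx': 412.002442427491, 'fy': 412.002442427491, 'cx': 275.0380314625528, 'cy': 202.96930985037125, 'xyz': array([ 1.19986294, -0.19651272,  0.68975485]), 'rotation': array([-1.92897469, -1.42652919,  0.65025643])}
top {'fx': 396.48778522237245, 'fy': 396.48778522237245, 'cx': 284.8211593809688, 'cy': 209.65236974216924, 'xyz': array([ 0.48761014, -0.03497649,  0.77478893]), 'rotation': array([-2.11971232,  2.1492252 , -0.08607907])}
wrist {'fx': 371.6077644159036, 'fy': 371.6077644159036, 'cx': 279.8466735752322, 'cy': 210.36295238189405, 'xyz': array([ 0.33532326, -0.53166646,  0.38487864]), 'rotation': array([ 2.46372331, -1.55051674, -0.20843194])}
{'time': 0.15, 'joints': array([ 1.05583327,  0.41170434, -0.01269084,  1.5968264 ,  0.00559086,
        1.13429476, -0.08220316]), 'dq': array([-1.80318942e-03, -4.28559211e-03, -1.80001440e-03, -3.05294962e-03,
        9.03018130e-05, -1.66560611e-03, -4.97463634e-04]), 'tau': array([ 1.42815701e-03, -5.88331568e+01,  6.42113909e-01, -2.91289794e+01,
       -5.38225542e-02,  1.58434839e-02,  9.67083633e-05]), 'tcp_pos': array([ 0.26983983, -0.56335329,  0.23902012]), 'tcp_rot': array([-2.65787829e+00,  1.67383721e+00,  1.65742474e-03]), 'wrist_force': array([-1.59140055, -0.54708161,  0.03524175]), 'torque': array([0.02470368, 0.03029926, 0.01507454]), 'opening': 0.08771494325534061}
```

View pics/scene0.png

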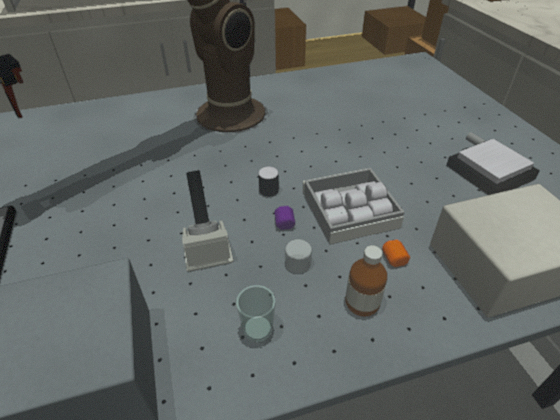

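View pics/top0.png

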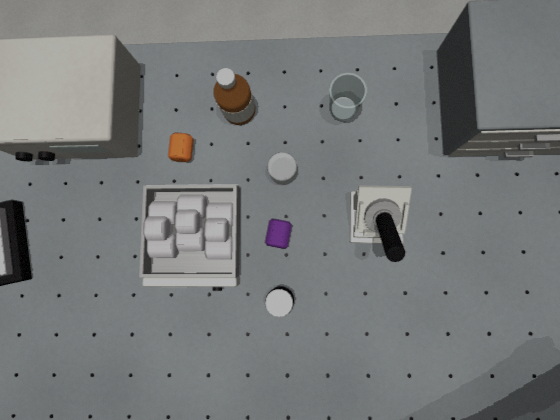

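View pics/wrist0.png

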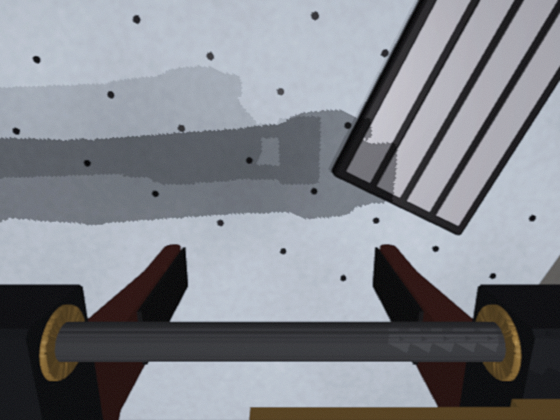

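The top view shows the bath at about (190,232), the leaning tamper at (390,230), the purple decoy at (278,234) and the orange one at (181,147). Next I'll zoom in to measure them.

```bash
cat > h.py <<'E'
import numpy as np,cv2
from workcell import arm
from scipy.spatial.transform import Rotation as R
def ray(n,u,v,ci=None):
    c=ci or arm.camera_info(n); d=R.from_rotvec(c['rotation']).apply([(u-c['cx'])/c['fx'],(v-c['cy'])/c['fy'],1.]); return c['xyz'],d/np.linalg.norm(d)
def plane(n,u,v,z):
    o,d=ray(n,u,v); return o+d*(z-o[2])/d[2]
def tri(uv1,uv2,a='top',b='scene'):
    o1,d1=ray(a,*uv1);o2,d2=ray(b,*uv2)
    A=np.c_[d1,-d2]; s=np.linalg.lstsq(A,o2-o1,rcond=None)[0]
    p,q=o1+s[0]*d1,o2+s[1]*d2; return (p+q)/2,np.linalg.norm(p-q)
def proj(n,p):
    c=arm.camera_info(n); q=R.from_rotvec(c['rotation']).inv().apply(np.array(p)-c['xyz']); return q[...,0]/q[...,2]*c['fx']+c['cx'],q[...,1]/q[...,2]*c['fy']+c['cy']
E
python3 - <<'E'
import cv2
t=cv2.imread('pics/top0.png');s=cv2.imread('pics/scene0.png')
def crop(i,x0,y0,w,h,k,n):
    cv2.imwrite(n,cv2.resize(i[y0:y0+h,x0:x0+w],None,fx=k,fy=k,interpolation=cv2.INTER_CUBIC))
crop(t,130,170,130,100*125//100,5-1,'pics/tb.png')
crop(t,340,170,85,100,6,'pics/tt.png')
crop(s,165,160,90,115,5,'pics/st.png')
crop(s,290,160,130,90,6,'pics/sb.png')
E
```

```text
(no output)
```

View pics/tb.png

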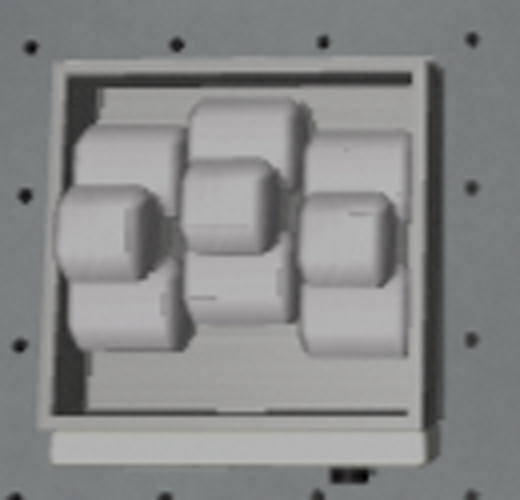

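View pics/tt.png

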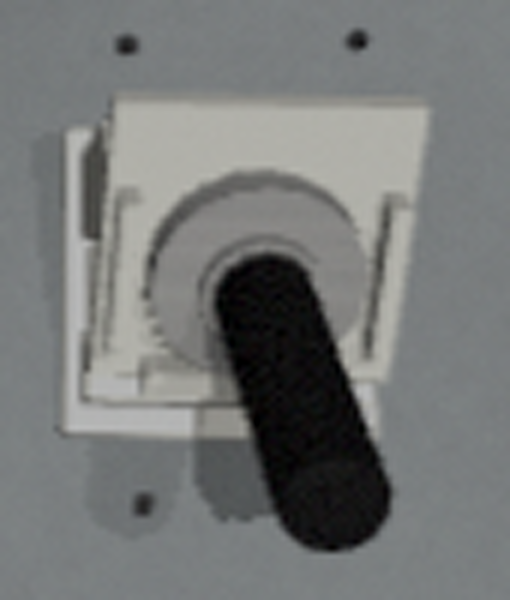

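View pics/st.png

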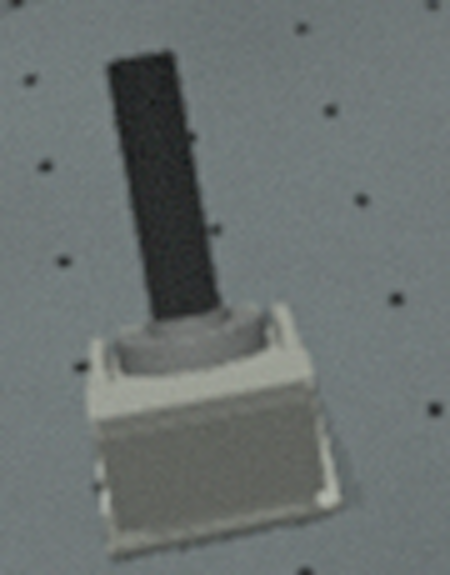

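View pics/sb.png

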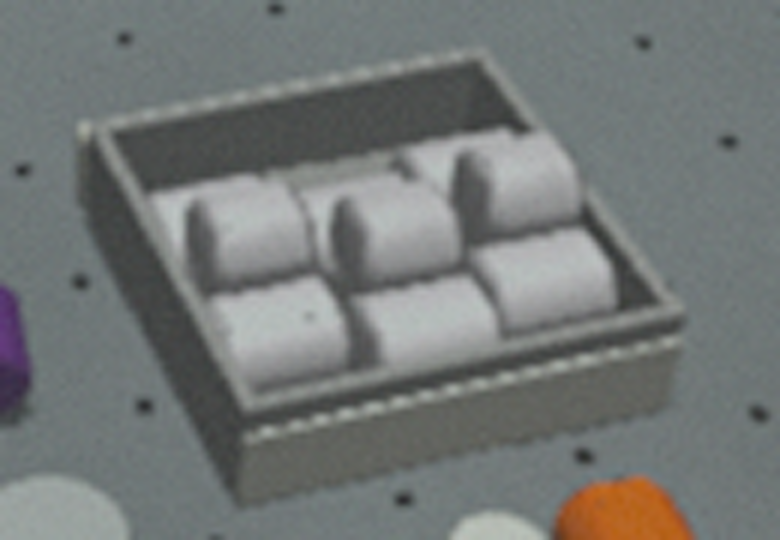

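Run:
```python
from h import *
ims={n:cv2.imread(f'pics/{n}0.png') for n in('top','scene')}
box={'top':(365,200,50,70),'scene':(180,165,35,60)}
L={}
for n,(x,y,w,h) in box.items():
    g=ims[n][y:y+h,x:x+w].max(2); m=(g<55).astype(np.uint8)
    k,lab,st,_=cv2.connectedComponentsWithStats(m); j=1+np.argmax(st[1:,4]); m=lab==j
    rows=[(yy+y,np.where(m[yy])[0].mean()+x,m[yy].sum()) for yy in range(h) if m[yy].any()]
    rows=np.array(rows); print(n,st[j]); print(rows[::4])
    a=rows[6:-10]if n=='scene' else rows[12:-10]
    p=np.polyfit(a[:,0],a[:,1],1); L[n]=(p,rows[0,0],rows[-1,0]); print(p,np.std(a[:,1]-np.polyval(p,a[:,0])))
N=[]
for n in L:
    p,y0,y1=L[n]
    o,d1=ray(n,np.polyval(p,y0),y0);_,d2=ray(n,np.polyval(p,y1),y1); nn=np.cross(d1,d2);N.append((nn/np.linalg.norm(nn),o))
ax=np.cross(N[0][0],N[1][0]);ax/=np.linalg.norm(ax); ax*=np.sign(ax[2])
print('axis',ax,'tilt',np.degrees(np.arccos(ax[2])),'yaw',np.degrees(np.arctan2(ax[1],ax[0])))
pt=np.linalg.lstsq(np.array([N[0][0],N[1][0],ax]),np.array([N[0][0]@N[0][1],N[1][0]@N[1][1],ax@np.array([.45,-.25,.1])]),rcond=None)[0]
print('pt on axis',pt)
print('end tri',tri((340-.4+333.5/6,170-.4+495/6),(165-.4+141/5,160-.4+57/5)))
f=pt+ax*(0.06-pt[2])/ax[2]; print('axis at z=.06',f, 'end',f+.13*ax)
for P in (f,f+.014*ax,f+.13*ax): print(proj('top',P),proj('scene',P))
B=lambda U,V:(130-.4+U/4,170-.4+V/4)
for c in [(55,60),(428,58),(425,430),(40,428)]: print('rim',plane('top',*B(*c),.048))
for c in [(103,232),(227,206),(343,240)]: print('nug',plane('top',*B(*c),.068))
for c in [(66,75),(412,73),(410,412),(52,412)]: print('inner rim',plane('top',*B(*c),.048))
print('bottle cap',tri((226,75),(373,254)),'oven',plane('top',140,150,.15))
```

```text
top [ 11  12  29  50 856]
[[212.  384.    1. ]
 [216.  383.5  14. ]
 [220.  384.   17. ]
 [224.  385.5  18. ]
 [228.  386.5  18. ]
 [232.  388.   19. ]
 [236.  389.   19. ]
 [240.  391.   19. ]
 [244.  391.5  20. ]
 [248.  393.5  20. ]
 [252.  394.5  20. ]
 [256.  395.   17. ]
 [260.  394.5  10. ]]
[  0.34236453 308.33128079] 0.25210234955599636
scene [  7   6  21  53 657]
[[171.  196.5   4. ]
 [175.  193.   13. ]
 [179.  194.   13. ]
 [183.  195.   13. ]
 [187.  196.   15. ]
 [191.  196.   13. ]
 [195.  197.   13. ]
 [199.  198.   13. ]
 [203.  198.   13. ]
 [207.  199.   13. ]
 [211.  200.   13. ]
 [215.  200.5  12. ]
 [219.  201.   13. ]
 [223.  196.    1. ]]
[  0.17970602 161.84921764] 0.2520404855195036
axis [-0.5627278   0.02557322  0.8262466 ] tilt 34.28491874624408 yaw 177.39797770574805
pt on axis [ 0.51490859 -0.1732324   0.14183094]
end tri (array([ 0.49784866, -0.17243548,  0.16860591]), np.float64(0.0008937794726463851))
axis at z=.06 [ 0.5706408  -0.17576515  0.06      ] end [ 0.49748619 -0.17244064  0.16741206]
(np.float64(381.0796288795775), np.float64(212.48798075617
[... 209 characters left out ...]
394.71142150776575), np.float64(252.30458368455353)) (np.float64(192.63871012325498), np.float64(171.3325584431254))
rim [0.63261659 0.26593899 0.048     ]
rim [0.63004429 0.08788555 0.048     ]
rim [0.45791144 0.0884839  0.048     ]
rim [0.46041126 0.26697872 0.048     ]
nug [0.5487595  0.23270619 0.068     ]
nug [0.55974171 0.17593045 0.068     ]
nug [0.54353379 0.12268225 0.068     ]
inner rim [0.62528928 0.26038565 0.048     ]
inner rim [0.6230488  0.09540133 0.048     ]
inner rim [0.46607435 0.09541021 0.048     ]
inner rim [0.46764135 0.26160918 0.048     ]
bottle cap (array([0.79795045, 0.09097093, 0.14700697]), np.float64(0.002107685797924329)) oven [0.67043489 0.23135371 0.15      ]
```

```bash
cat >> h.py <<'E'
f=np.array([.5706,-.1758,.06]); AX=np.array([-.5735,.026,.8188]); AX/=np.linalg.norm(AX)
def mkR(z,xh):
    z=z/np.linalg.norm(z); x=xh-z*(xh@z); x/=np.linalg.norm(x); return R.from_matrix(np.c_[x,np.cross(z,x),z])
def rel(p,Rt,p0,R0):
    return np.round(np.r_[R0.inv().apply(p-p0),(R0.inv()*Rt).as_rotvec()],4)
E
python3 - <<'E'
from h import *
o=arm.observe();R0=R.from_rotvec(o['tcp_rot']);p0=o['tcp_pos'];print(R0.as_matrix().round(3))
for s in (1,-1):
    for xh in ([1.,0,0],[0,1.,0]):
        Rt=mkR(-AX,s*np.array(xh)); print(s,xh,rel(f+.19*AX,Rt,p0,R0),Rt.as_rotvec())
E
```

```text
[[ 0.432 -0.902 -0.001]
 [-0.902 -0.432  0.001]
 [-0.001  0.    -1.   ]]
1 [1.0, 0, 0] [-0.2711 -0.3425  0.0237  0.3151  0.5632 -1.0972] [2.96732882 0.01484808 0.93543631]
1 [0, 1.0, 0] [-0.2711 -0.3425  0.0237 -0.2198  0.8062 -2.5763] [1.87118499 1.85590188 0.56348573]
-1 [1.0, 0, 0] [-0.2711 -0.3425  0.0237  0.6325 -0.3539  1.9346] [-0.01266252  2.53055378 -0.04016721]
-1 [0, 1.0, 0] [-0.2711 -0.3425  0.0237  0.5956  0.1624  0.4403] [-1.87328669  1.88871295 -0.61767805]
```

Call:
step_arm(commands=[[-0.271,-0.342,0.024,0.315,0.563,-1.097],[-0.271,-0.342,0.024,0.315,0.563,-1.097],[-0.271,-0.342,0.024,0.315,0.563,-1.097],[-0.271,-0.342,0.024,0.315,0.563,-1.097],[-0.271,-0.342,0.024,0.315,0.563,-1.097],[-0.271,-0.342,0.024,0.315,0.563,-1.097],[-0.271,-0.342,0.024,0.315,0.563,-1.097],[-0.271,-0.342,0.024,0.315,0.563,-1.097],[-0.271,-0.342,0.024,0.315,0.563,-1.097],[-0.271,-0.342,0.024,0.315,0.563,-1.097],[-0.271,-0.342,0.024,0.315,0.563,-1.097],[-0.271,-0.342,0.024,0.315,0.563,-1.097]], grip=0.0878)

```text
time: 1.15
tcp_pos: [0.4615, -0.1668, 0.2147]
tcp_rot: [2.969, 0.026, 0.936]
wrist_force: [0.0, 0.3, -0.3]
opening: 0.0879
```

Run:
```python
from h import *
ci=arm.camera_info('wrist');im=arm.get_image('wrist');o=arm.observe()
cv2.imwrite('pics/w1.png',im[:,:,::-1]); print(o['tcp_pos'],o['tcp_rot'],o['joints'].round(2),o['wrist_force'])
R0=R.from_rotvec(o['tcp_rot']); Rt=mkR(-AX,np.array([1.,0,0]))
print('to grasp',rel(f+.088*AX,Rt,o['tcp_pos'],R0)); print('z angle',np.degrees(np.arccos(R0.as_matrix()[:,2]@-AX)))
print('proj end, foot', proj('wrist',f+.13*AX),proj('wrist',f+.014*AX))
```

```text
[ 0.46132885 -0.16914191  0.21518274] [2.96794124 0.02069472 0.93513517] [ 0.94  0.01 -0.54  2.35 -0.79  0.28  1.13] [ 0.73150913 -0.13911285 -0.96733005]
to grasp [ 0.0005  0.0019  0.1019 -0.0016  0.0002  0.0034]
z angle 0.09465941419447184
proj end, foot (np.float64(278.2278859538357), np.float64(241.06869006205017)) (np.float64(278.8620642817905), np.float64(196.6584760378655))
```

View pics/w1.png

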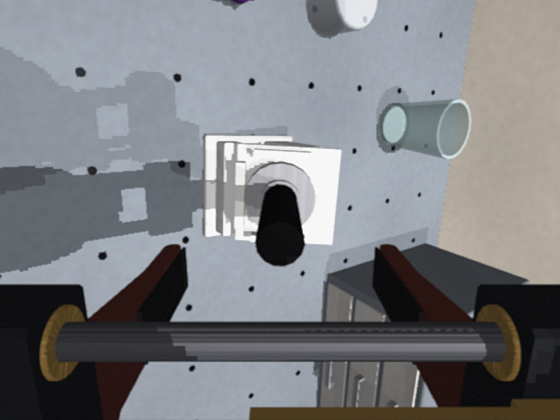

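The handle's end disc is at (280,242), within 2 px of the prediction of (278,241), so the axis measurement holds. Now I'll approach along it.

Call:
step_arm(commands=[[0,0,0.02,0,0,0],[0,0,0.04,0,0,0],[0,0,0.06,0,0,0],[0,0,0.08,0,0,0],[0,0,0.095,0,0,0],[0,0,0.102,0,0,0],[0,0,0.102,0,0,0],[0,0,0.102,0,0,0]])

```text
time: 1.87
tcp_pos: [0.5218, -0.1798, 0.1502]
tcp_rot: [2.991, 0.021, 0.9]
wrist_force: [0.0, 1.2, -0.2]
opening: 0.0878
```

Call:
step_arm(commands=[[0,0,0,0,0,0],[0,0,0,0,0,0],[0,0,0,0,0,0],[0,0,0,0,0,0],[0,0,0,0,0,0],[0,0,0,0,0,0],[0,0,0,0,0,0],[0,0,0,0,0,0]], grip=0.0)

```text
time: 2.53
tcp_pos: [0.5211, -0.1797, 0.1497]
tcp_rot: [2.992, 0.021, 0.898]
wrist_force: [-4.2, 0.2, 0.2]
opening: 0.038
```

Run:
```python
from h import *
ci=arm.camera_info('wrist');im=arm.get_image('wrist');o=arm.observe()
cv2.imwrite('pics/w2.png',im[:,:,::-1]); print(o)
R0=R.from_rotvec(o['tcp_rot']); Rt=mkR(-AX,np.array([1.,0,0]))
print('to grasp',rel(f+.088*AX,Rt,o['tcp_pos'],R0))
```

```text
{'time': 2.5833, 'joints': array([ 0.62888711,  0.23054772, -0.30511738,  2.29908955, -1.03210827,
        0.12719121,  1.36213974]), 'dq': array([-0.00197477,  0.00115842,  0.00062254, -0.00281233, -0.00074207,
       -0.00045722, -0.00059392]), 'tau': array([ -0.77315211, -37.34180331,  -2.30242699, -23.66267323,
        -0.53559277,  -0.83525553,  -0.06352933]), 'tcp_pos': array([ 0.52115584, -0.17968726,  0.14971067]), 'tcp_rot': array([2.99161942, 0.02069066, 0.89823978]), 'wrist_force': array([-4.66988544,  0.37865638,  0.97540647]), 'torque': array([-0.00745505,  1.16405096,  0.02451007]), 'opening': 0.03402881660688591}
to grasp [-0.0105 -0.0066  0.0141 -0.0131  0.0273  0.0002]
```

View pics/w2.png

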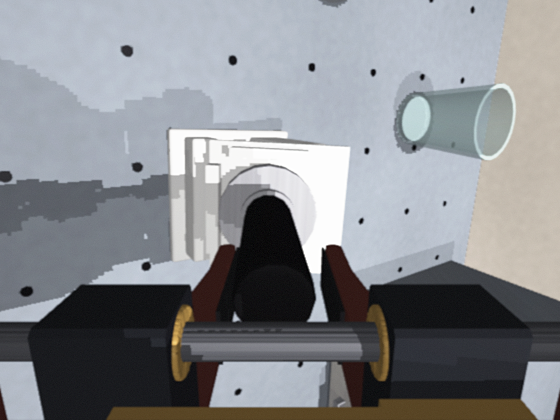

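Joints 5 and 6 reached the ends of their ranges, so the tool stopped about 18 mm short and off axis. I'll open the gripper, and fit the arm's kinematics to find a posture that can reach before trying again.

Call:
step_arm(commands=[[0,0,0,0,0,0],[0,0,0,0,0,0],[0,0,0,0,0,0],[0,0,0,0,0,0]], grip=0.0878)

```text
time: 2.92
tcp_pos: [0.5223, -0.1798, 0.1504]
tcp_rot: [2.991, 0.021, 0.901]
wrist_force: [-0.5, -0.1, -0.5]
opening: 0.0571
```

```bash
cat > kin.py <<'E'
from h import *
from scipy.optimize import least_squares
Ry=lambda a:R.from_euler('y',a); Rz=lambda a:R.from_euler('z',a)
D=[([1.05583327,0.41170434,-0.01269084,1.5968264,0.00559086,1.13429476,-0.08220316],[0.26983983,-0.56335329,0.23902012],[-2.65787829,1.67383721,.00165742]),
([0.62888711,0.23054772,-0.30511738,2.29908955,-1.03210827,0.12719121,1.36213974],[0.52115584,-0.17968726,0.14971067],[2.99161942,0.02069066,0.89823978])]
def fk(q,L,s):
    h,a0,L1,a1,L2,a2,L3,a3=L
    r=Rz(s[0]*q[0]); p=np.array([0,0,h])+r.apply([a0,0,0])
    r=r*Ry(s[1]*q[1])*Rz(s[2]*q[2]); p=p+r.apply([a1,0,L1])
    r=r*Ry(s[3]*q[3])*Rz(s[4]*q[4]); p=p+r.apply([a2,0,L2])
    r=r*Ry(s[5]*q[5])*Rz(s[6]*q[6]); p=p+r.apply([a3*0,0,L3])
    return p,r
E
python3 - <<'E'
from kin import *
import itertools
for s in itertools.product([-1,1],repeat=4):
    sg=[-1,1,s[0],1,s[1],1,s[2]]
    e=[]
    for q,p,rv in D:
        pp,r=fk(q,[0]*8,sg); e.append(r.inv()*R.from_rotvec(rv))
    print(sg,[np.degrees(x.as_rotvec()).round(1) for x in e])
E
```

```text
[-1, 1, -1, 1, -1, 1, -1] [array([ -0.,   0., 180.]), array([  -0.,    0., -180.])]
[-1, 1, -1, 1, -1, 1, -1] [array([ -0.,   0., 180.]), array([  -0.,    0., -180.])]
[-1, 1, -1, 1, -1, 1, 1] [array([   0. ,   -0. , -170.6]), array([ 0. , -0. , 23.9])]
[-1, 1, -1, 1, -1, 1, 1] [array([   0. ,   -0. , -170.6]), array([ 0. , -0. , 23.9])]
[-1, 1, -1, 1, 1, 1, -1] [array([-1.000e-01, -9.000e-01,  1.797e+02]), array([ 12.8,  -2.7, -61.9])]
[-1, 1, -1, 1, 1, 1, -1] [array([-1.000e-01, -9.000e-01,  1.797e+02]), array([ 12.8,  -2.7, -61.9])]
[-1, 1, -1, 1, 1, 1, 1] [array([   0. ,    0.9, -170.8]), array([  0. ,  16.4, 141.1])]
[-1, 1, -1, 1, 1, 1, 1] [array([   0. ,    0.9, -170.8]), array([  0. ,  16.4, 141.1])]
[-1, 1, 1, 1, -1, 1, -1] [array([1.000e-01, 9.000e-01, 1.787e+02]), array([ -7.5,  32.9, 151.7])]
[-1, 1, 1, 1, -1, 1, -1] [array([1.000e-01, 9.000e-01, 1.787e+02]), array([ -7.5,  32.9, 151.7])]
[-1, 1, 1, 1, -1, 1, 1] [array([   0. ,   -0.9, -171.9]), array([22.2, 10.2, -1.2])]
[-1, 1, 1, 1, -1, 1, 1] [array([   0. ,   -0.9, -171.9]), array([22.2, 10.2, -1.2])]
[-1, 1, 1, 1, 1, 1, -1] [array([ -0. ,  -0. , 178.4]), array([ 39.4,  -8.3, -85. ])]
[-1, 1, 1, 1, 1, 1, -1] [array([ -0. ,  -0. , 178.4]), array([ 39.4,  -8.3, -85. ])]
[-1, 1, 1, 1, 1, 1, 1] [array([   0. ,    0. , -172.2]), array([  0. ,  43.3, 111.2])]
[-1, 1, 1, 1, 1, 1, 1] [array([   0. ,    0. , -172.2]), array([  0. ,  43.3, 111.2])]
```

Call:
step_arm(commands=[[0,0,0,0,0,0],[0,0,-0.03,0,0,0],[0,0,-0.05,0,0,0],[0,0,-0.07,0,0,0],[0,0,-0.09,0,0,0],[0,0,-0.11,0,0,0],[0,0,-0.13,0,0,0],[0,0,-0.13,0,0,0],[0,0,-0.13,0,0,0]])

```text
time: 3.67
tcp_pos: [0.4506, -0.1783, 0.26]
tcp_rot: [2.988, 0.021, 0.904]
wrist_force: [0.2, -0.4, 0.0]
opening: 0.0879
```

```bash
cat >> kin.py <<'E'
SG=[-1,1,-1,1,-1,1,-1]
def fk(q,L,s=SG):
    h,L1,a1,L2,a2,L3,a3=L
    r=Rz(s[0]*q[0]); p=np.array([0,0,h])
    r=r*Ry(s[1]*q[1])*Rz(s[2]*q[2]); p=p+r.apply([a1,0,L1])
    r=r*Ry(s[3]*q[3])*Rz(s[4]*q[4]); p=p+r.apply([a2,0,L2])
    r=r*Ry(s[5]*q[5]); p=p+r.apply([a3,0,L3])
    return p,r*Rz(s[6]*q[6]+np.pi)
E
python3 - <<'E'
from kin import *
im=arm.get_image('top');cv2.imwrite('pics/t3.png',im[:,:,::-1])
o=arm.observe(); print({k:o[k] for k in('time','joints','tcp_pos','tcp_rot')})
import pickle; D.append((list(o['joints']),list(o['tcp_pos']),list(o['tcp_rot']))); pickle.dump(D,open('D.pkl','wb'))
def res(L,reg=1e-3): return np.r_[np.concatenate([fk(q,L)[0]-p for q,p,_ in D])]
for x0 in ([.36,.42,0,.4,0,.3,0],[.27,.29,.05,.34,.08,.3,.07]):
    s=least_squares(res,x0); print(s.x.round(4),np.abs(s.fun).max(),np.linalg.svd(s.jac)[1].round(3))
E
```

```text
{'time': 3.7167, 'joints': array([ 0.46738529, -0.09628976, -0.0341482 ,  2.30939214, -0.5501427 ,
        0.43892356,  0.89040078]), 'tcp_pos': array([ 0.45056737, -0.17802674,  0.25896402]), 'tcp_rot': array([2.98966019, 0.02137729, 0.90170124])}
[ 0.2286  0.4991  0.0239  0.4089 -0.0319  0.2938 -0.0187] 0.0425506599219212 [3.35  2.847 1.041 0.523 0.508 0.207 0.119]
[ 0.2286  0.4991  0.0239  0.4089 -0.0319  0.2938 -0.0187] 0.04255065985550621 [3.35  2.847 1.041 0.523 0.508 0.207 0.119]
```

```bash
cat >> kin.py <<'E'
def fk(q,L,s=SG):
    h,L1,a1,L2,a2,L3,a3,b0,b1,b2,b3=L
    r=Rz(s[0]*q[0])*Ry(s[1]*q[1]); p=np.array([0,0,h])+r.apply([0,b0,0])
    r=r*Rz(s[2]*q[2]); p=p+r.apply([a1,b1,L1])
    r=r*Ry(s[3]*q[3])*Rz(s[4]*q[4]); p=p+r.apply([a2,b2,L2])
    r=r*Ry(s[5]*q[5]); p=p+r.apply([a3,b3,L3])
    return p,r*Rz(s[6]*q[6]+np.pi)
W=np.array([.3,1,1,1,1,1,1,1,1,1,1])*1e-3
def fit(D,x0=[.36,.42,0,.4,0,.3,0,0,0,0,0]):
    x0=np.array(x0)
    return least_squares(lambda L:np.r_[np.concatenate([fk(q,L)[0]-p for q,p,_ in D]),W*(L-x0)],x0)
E
python3 - <<'E'
from kin import *
import pickle; D=pickle.load(open('D.pkl','rb'))
for x0 in ([.36,.42,0,.4,0,.3,0,0,0,0,0],[.365,.4,0,.4,0,.3,.08,0,0,0,0],[.33,.45,0,.45,0,.25,0,0,0,0,0]):
    s=fit(D,x0); print(s.x.round(4),np.abs(s.fun[:9]).max())
E
```

```text
[ 0.2939  0.5283 -0.004   0.4517  0.0052  0.3443 -0.0085 -0.0065 -0.0355
 -0.0032 -0.0032] 8.464771194816034e-07
[ 0.2881  0.5315 -0.0016  0.4522  0.0021  0.343  -0.0035 -0.0199 -0.0257
 -0.0014 -0.0014] 1.2271398954766255e-06
[ 0.2904  0.5302 -0.0026  0.452   0.0034  0.3436 -0.0055 -0.0145 -0.0296
 -0.0021 -0.0021] 1.3294375467987063e-06
```

View pics/t3.png

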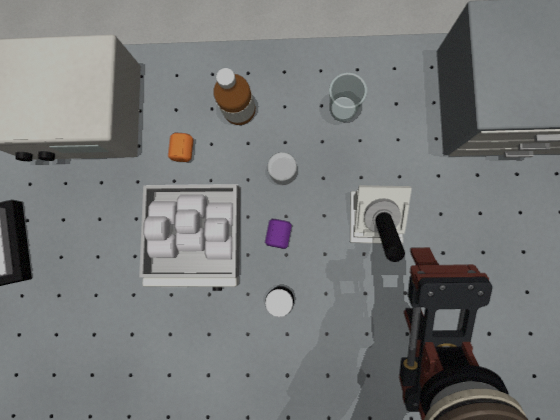

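```bash
cat >> kin.py <<'E'
def fit2(D):
    g=lambda v:[v[0],v[1],0,v[2],0,v[3],0,v[4],v[5],0,0]
    s=least_squares(lambda v:np.concatenate([fk(q,g(v))[0]-p for q,p,_ in D]),[.29,.53,.45,.34,-.02,-.02]); return np.array(g(s.x)),s
LO=np.array([-2.95,-.29,-1.47,.14,-1.03,.13,-2.86]);HI=np.array([2.95,1.99,1.44,2.54,4.17,1.85,2.86])
def ik(p,Rt,L,q0,w=0.0):
    m=.02
    return least_squares(lambda q:np.r_[(fk(q,L)[0]-p)*10,(fk(q,L)[1].inv()*Rt).as_rotvec(),w*(q-q0)],np.clip(q0,LO+m,HI-m),bounds=(LO+m*.5,HI-m*.5))
E
python3 - <<'E'
from kin import *
import pickle; D=pickle.load(open('D.pkl','rb'))
L,s=fit2(D); print(L.round(4),np.abs(s.fun).max()); np.save('L.npy',L)
rng=np.random.default_rng(0)
for name,xh in (('x+',[1.,0,0]),('x-',[-1.,0,0]),('y+',[0,1.,0]),('y-',[0,-1.,0])):
    Rt=mkR(-AX,np.array(xh)); sols=[]
    for i in range(25):
        q=ik(f+.088*AX,Rt,L,LO+(HI-LO)*rng.random(7))
        if q.cost<1e-8: sols.append(np.r_[np.minimum(q.x-LO,HI-q.x).min(),q.x])
    sols.sort(key=lambda a:-a[0]); print(name,len(sols)); [print(a.round(2)) for a in sols[:4]]
q=np.array(D[-1][0]); print(ik(f+.088*AX,mkR(-AX,np.array([1.,0,0])),L,q).x.round(2))
E
```

```text
[ 0.2839  0.5334  0.      0.4526  0.      0.3418  0.     -0.0295 -0.0188
  0.      0.    ] 9.398800559573539e-05
x+ 9
[ 0.12  1.42  0.65 -1.35  2.3   1.61  0.47 -1.11]
[ 0.11  1.26  0.47 -1.1   2.31  1.63  0.24 -1.2 ]
[ 0.08  1.23  0.44 -1.05  2.31  1.65  0.21 -1.23]
[ 0.05  1.19  0.42 -1.    2.31  1.67  0.18 -1.26]
x- 11
[ 0.21  1.35  0.54 -1.22  2.31  1.62  0.34  1.99]
[ 0.11  1.42  0.66 -1.36  2.3   1.62  0.48  2.03]
[ 0.11  1.42  0.66 -1.36  2.3   1.62  0.48  2.03]
[ 0.02  1.45  0.75 -1.45  2.3   1.62  0.59  2.05]
y+ 12
[ 0.13  1.28  0.48 -1.12  2.31  1.63  0.26  0.36]
[ 0.12  1.27  0.47 -1.1   2.31  1.63  0.25  0.35]
[ 0.11  1.27  0.47 -1.1   2.31  1.63  0.24  0.35]
[ 0.05  1.19  0.42 -1.    2.31  1.67  0.18  0.3 ]
y- 9
[ 0.14  1.39  0.61 -1.3   2.3   1.61  0.41 -2.72]
[ 0.12  1.36  0.56 -1.24  2.31  1.61  0.36 -2.74]
[ 0.07  1.27  0.47 -1.11  2.31  1.63  0.25 -2.79]
[ 0.04  1.23  0.44 -1.04  2.31  1.65  0.21 -2.82]
[ 0.56  0.26 -0.24  2.3  -1.02  0.14  1.35]
```

Run:
```python
from kin import *
L=np.load('L.npy'); seeds=[np.array([.6,.3,-.1,2.1,-.3,.6,q7]) for q7 in (0,1.5,-1.5,2.5,-2.5)]
yv=np.cross(AX,[1,0,0]);yv/=np.linalg.norm(yv); xv=np.cross(yv,AX)
for d in (.088,.07):
  for psi in range(0,180,30):
    for phi in (-60,-45,-30,-15,0,15,30,45,60):
        xj=np.cos(np.radians(psi))*xv+np.sin(np.radians(psi))*yv
        tz=R.from_rotvec(xj*np.radians(phi)).apply(-AX)
        best=None
        for sgn in(1,-1):
            Rt=mkR(tz,sgn*xj)
            for q0 in seeds:
                s=ik(f+d*AX,Rt,L,q0,1e-3)
                e=np.linalg.norm(fk(s.x,L)[0]-(f+d*AX))
                if e<2e-3:
                    mg=np.minimum(s.x-LO,HI-s.x).min()
                    if best is None or mg>best[0]: best=(mg,sgn,s.x,tz)
        if best and best[0]>.1: print(d,psi,phi,round(best[0],2),best[1],best[2].round(2),'tz',best[3].round(2),'mom',round(abs(.57*np.sin(np.radians(psi))),2))
```

```text
0.088 0 -60 0.31 1 [-0.31  0.67 -0.11  2.23  1.41  1.28 -1.99] tz [ 0.29 -0.88 -0.38] mom 0.0
0.088 0 -45 0.21 1 [ 0.03  0.52 -0.42  2.33  1.59  1.15 -1.94] tz [ 0.41 -0.73 -0.56] mom 0.0
0.088 0 -30 0.16 1 [ 0.49  0.43 -0.75  2.38  1.74  0.92 -1.82] tz [ 0.5  -0.52 -0.69] mom 0.0
0.088 0 -15 0.18 1 [ 1.15  0.59 -1.29  2.36  1.81  0.8  -1.53] tz [ 0.55 -0.28 -0.78] mom 0.0
0.088 0 15 0.14 1 [ 1.5   0.68 -1.24  2.19  0.6   0.27  0.05] tz [ 0.55  0.23 -0.8 ] mom 0.0
0.088 0 30 0.37 1 [ 1.44  0.72 -1.03  2.06 -0.29  0.5   1.02] tz [ 0.5   0.48 -0.72] mom 0.0
0.088 0 45 0.55 1 [ 1.35  0.81 -0.85  1.9  -0.48  0.82  1.27] tz [ 0.41  0.69 -0.6 ] mom 0.0
0.088 0 60 0.52 1 [ 1.27  0.94 -0.76  1.74 -0.51  1.11  1.33] tz [ 0.29  0.85 -0.44] mom 0.0
0.088 30 15 0.28 -1 [ 0.74  0.33 -0.32  2.17 -0.75  0.42 -1.43] tz [ 0.45  0.2  -0.87] mom 0.28
0.088 30 30 0.57 -1 [ 0.93  0.48 -0.49  1.96 -0.46  0.73 -1.64] tz [ 0.29  0.41 -0.87] mom 0.28
0.088 30 45 0.75 1 [ 1.03  0.67 -0.64  1.76 -0.28  1.02  1.38] tz [ 0.12  0.59 -0.8 ] mom 0.28
0.088 30 60 0.53 1 [ 0.97  0.83 -0.6   1.56 -0.27  1.32  1.37] tz
[... 4630 characters left out ...]
] tz [-0.33 -0.46 -0.83] mom 0.49
0.07 150 -60 0.37 -1 [ 1.63  1.3  -1.1   1.95 -0.5   0.68  1.18] tz [ 0.64  0.74 -0.18] mom 0.28
0.07 150 -45 0.24 -1 [ 1.69  1.21 -1.23  2.09 -0.23  0.38  0.83] tz [ 0.7  0.6 -0.4] mom 0.28
0.07 150 0 0.2 1 [ 1.27  0.56 -1.14  2.3   1.73  0.33  1.35] tz [ 0.57 -0.03 -0.82] mom 0.28
0.07 150 15 0.15 -1 [ 0.32  0.29 -0.24  2.3   1.39  0.28 -1.79] tz [ 0.45 -0.25 -0.86] mom 0.28
0.07 150 30 0.33 -1 [ 0.12  0.36 -0.23  2.21  1.18  0.64 -1.74] tz [ 0.29 -0.46 -0.84] mom 0.28
0.07 150 45 0.46 -1 [-0.04  0.48 -0.19  2.08  1.06  0.95 -1.75] tz [ 0.12 -0.64 -0.76] mom 0.28
0.07 150 60 0.6 -1 [-0.17  0.63 -0.11  1.94  0.96  1.21 -1.74] tz [-0.07 -0.77 -0.63] mom 0.28
```

```bash
cat >> kin.py <<'E'
yv=np.cross(AX,[1,0,0]);yv/=np.linalg.norm(yv); xv=np.cross(yv,AX)
def graspR(psi,phi,sgn=1):
    xj=np.cos(np.radians(psi))*xv+np.sin(np.radians(psi))*yv
    return mkR(R.from_rotvec(xj*np.radians(phi)).apply(-AX),sgn*xj)
def sim(q,p1,R1,L,n=None):
    q=np.array(q,float); p0,R0=fk(q,L); dr=(R0.inv()*R1).as_rotvec()
    n=n or int(max(np.linalg.norm(p1-p0)/.0417,np.degrees(np.linalg.norm(dr))/7.16))+1
    n*=3; lim=1e9
    for k in range(1,n+1):
        pt=p0+(p1-p0)*k/n; Rt=R0*R.from_rotvec(dr*k/n)
        for _ in range(3):
            p,r=fk(q,L); e=np.r_[pt-p,(Rt*r.inv()).as_rotvec()]
            J=np.array([np.r_[(fk(q+d,L)[0]-p)/1e-5,((fk(q+d,L)[1]*r.inv()).as_rotvec())/1e-5] for d in np.eye(7)*1e-5]).T
            q=np.clip(q+np.linalg.pinv(J,rcond=1e-3)@e,LO,HI)
        lim=min(lim,np.minimum(q-LO,HI-q).min())
    return q,np.linalg.norm(fk(q,L)[0]-p1),lim
def pressR(Rg,th):
    # rotation taking AX to z, then yaw th
    a=np.cross(AX,[0,0,1.]); a=a/np.linalg.norm(a)*np.arccos(AX[2])
    return Rz(np.radians(th))*R.from_rotvec(a)*Rg
E
python3 - <<'E'
from kin import *
import pickle; D=pickle.load(open('D.pkl','rb')); L=np.load('L.npy')
print('check',sim(D[0][0],f+.19*AX,mkR(-AX,np.array([1.,0,0])),L),'actual .94 .01 -.54 2.35 -.79 .28 1.13')
qc=D[-1][0]
for psi,phi in((0,30),(0,40),(20,30),(20,35),(30,30),(30,40)):
    Rg=graspR(psi,phi); tz=Rg.as_matrix()[:,2]
    q1,e1,m1=sim(qc,f+.088*AX-.10*tz,Rg,L); q2,e2,m2=sim(q1,f+.088*AX,Rg,L)
    print(psi,phi,tz.round(2),q1.round(2),round(m1,2),q2.round(2),round(e2,4),round(m2,2))
    qs,_,_=sim(q2,f+.25*AX,Rg,L)
    for th in range(-120,121,30):
        Rp=pressR(Rg,th); q3,e3,m3=sim(qs,np.array([.55,.176,.09+.06]),Rp,L)
        print('   th',th,q3.round(2),round(e3,4),round(m3,2),'tz',Rp.as_matrix()[:,2].round(2))
E
```

```text
check (array([ 0.9210149 ,  0.00879968, -0.519496  ,  2.35387328, -0.79206319,
        0.279882  ,  1.12572277]), np.float64(2.6560784163921296e-12), np.float64(0.14988200034244936)) actual .94 .01 -.54 2.35 -.79 .28 1.13
0 30 [ 0.5   0.48 -0.72] [ 0.67  0.34  0.17  2.07 -1.    1.05  1.67] 0.03 [ 0.75  0.47 -0.11  2.1  -1.03  0.81  1.73] 0.0176 0.0
   th -120 [-0.82  0.34  0.17  2.09  0.76  0.64 -2.86] 0.0007 0.0 tz [ 0.44 -0.25 -0.87]
   th -90 [-0.75  0.25  0.23  2.23  0.78  0.28 -2.81] 0.0 0.0 tz [ 0.5   0.01 -0.87]
   th -60 [-0.34  0.24  0.01  2.23 -0.59  0.18 -0.81] 0.0 0.0 tz [ 0.43  0.25 -0.87]
   th -30 [ 0.03  0.34 -0.23  2.1  -0.75  0.49 -0.06] 0.0 0.11 tz [ 0.25  0.44 -0.87]
   th 0 [ 0.08  0.46 -0.23  1.9  -0.59  0.83  0.3 ] 0.0 0.13 tz [-0.01  0.5  -0.87]
   th 30 [ 0.05  0.58 -0.24  1.68 -0.4   1.12  0.58] 0.0 0.14 tz [-0.25  0.43 -0.87]
   th 60 [-0.03  0.69 -0.27  1.49 -0.2   1.37  0.86] 0.0 0.15 tz [-0.44  0.25 -0.87]
   th 90 [-0.13  0.75 -0.3   1.38  0.01  1.53  1.17] 0.0 0.15 tz [-0.5  -0.01 -0.87]
   th 120 [-0.22  0.76 -0.35  1.36  0.23  1.59  1.5 ] 0.0 0.15 tz
[... 3824 characters left out ...]
  0.01 -0.77]
   th -90 [ 0.58  0.38 -1.    2.32 -1.03  0.13 -0.18] 0.1027 0.0 tz [ 0.55  0.33 -0.77]
   th -60 [ 0.34  0.4  -0.49  2.16 -1.03  0.43  0.38] 0.0096 0.0 tz [ 0.32  0.56 -0.77]
   th -30 [ 0.05  0.5  -0.08  1.92 -0.87  0.93  0.61] 0.0 0.16 tz [-0.01  0.64 -0.77]
   th 0 [-0.    0.65 -0.08  1.64 -0.6   1.27  0.77] 0.0 0.43 tz [-0.33  0.55 -0.77]
   th 30 [-0.09  0.77 -0.11  1.4  -0.35  1.54  0.98] 0.0 0.31 tz [-0.56  0.32 -0.77]
   th 60 [-0.21  0.85 -0.15  1.25 -0.1   1.72  1.25] 0.0 0.13 tz [-0.64 -0.01 -0.77]
   th 90 [-0.32  0.86 -0.2   1.24  0.17  1.76  1.56] 0.0 0.09 tz [-0.55 -0.33 -0.77]
   th 120 [-0.42  0.8  -0.27  1.36  0.44  1.68  1.85] 0.0 0.17 tz [-0.32 -0.56 -0.77]
```

Run:
```python
from kin import *
o=arm.observe();R0=R.from_rotvec(o['tcp_rot']);Rg=graspR(30,30);tz=Rg.as_matrix()[:,2];print(Rg.as_matrix().round(3))
print(rel(f+.088*AX-.1*tz,Rg,o['tcp_pos'],R0),o['dq'].round(3))
print('commanded',rel(f+.218*AX,mkR(-AX,np.array([1.,0,0])),o['tcp_pos'],R0))
```

```text
[[ 0.709  0.641  0.292]
 [ 0.516 -0.755  0.406]
 [ 0.481 -0.137 -0.866]]
[ 0.0107  0.0355  0.0564  0.4929 -0.1162 -0.5157] [-0.005  0.029 -0.003  0.006 -0.002 -0.002 -0.   ]
commanded [-0.0153 -0.0084  0.0142 -0.0124  0.0248  0.0008]
```

Call:
step_arm(commands=[[0.005,0.017,0.028,0.12,-0.03,-0.13],[0.008,0.027,0.043,0.24,-0.06,-0.26],[0.011,0.035,0.056,0.37,-0.09,-0.39],[0.011,0.035,0.056,0.493,-0.116,-0.516],[0.011,0.035,0.056,0.493,-0.116,-0.516],[0.011,0.035,0.056,0.493,-0.116,-0.516],[0.011,0.035,0.056,0.493,-0.116,-0.516],[0.011,0.035,0.056,0.493,-0.116,-0.516],[0.011,0.035,0.056,0.493,-0.116,-0.516],[0.011,0.035,0.056,0.493,-0.116,-0.516]])

```text
time: 4.55
tcp_pos: [0.4903, -0.2129, 0.2177]
tcp_rot: [-2.623, -0.908, -0.606]
wrist_force: [0.4, 0.2, -0.0]
opening: 0.0874
```

Run:
```python
from kin import *
im=arm.get_image('wrist');o=arm.observe();cv2.imwrite('pics/w4.png',im[:,:,::-1]);R0=R.from_rotvec(o['tcp_rot']);Rg=graspR(30,30)
print(o['joints'].round(2),o['dq'].round(3));print(rel(f+.088*AX,Rg,o['tcp_pos'],R0))
print('proj end, foot', proj('wrist',f+.13*AX),proj('wrist',f+.014*AX))
```

```text
[ 0.56  0.31  0.1   1.92 -0.66  1.04  1.7 ] [-0.001 -0.014  0.002 -0.002  0.004  0.009  0.002]
[ 0.0001  0.0015  0.0993 -0.001   0.0003 -0.0019]
proj end, foot (np.float64(277.12130276523845), np.float64(203.04900629979682)) (np.float64(278.2550994963172), np.float64(239.5823735299914))
```

View pics/w4.png

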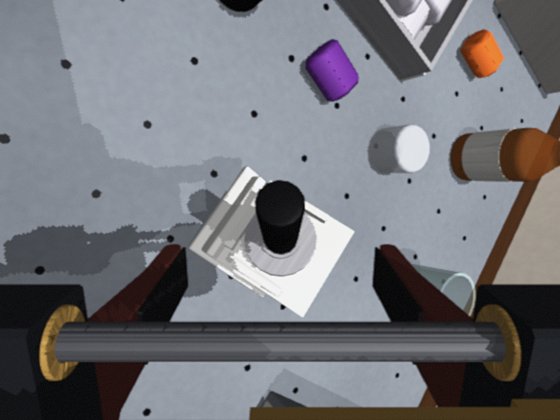

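The joints match my model, and the handle end at (280,203) agrees with the prediction to 3 px. I'll move in along the tool axis and then close.

Call:
step_arm(commands=[[0.001,0.001,0.02,0,0,0],[0.001,0.001,0.04,0,0,0],[0.001,0.001,0.06,0,0,0],[0.001,0.001,0.08,0,0,0],[0.001,0.001,0.094,0,0,0],[0.001,0.001,0.099,0,0,0],[0.001,0.001,0.099,0,0,0],[0.001,0.001,0.099,0,0,0]])

```text
time: 5.27
tcp_pos: [0.5206, -0.1737, 0.1339]
tcp_rot: [-2.623, -0.911, -0.608]
wrist_force: [-0.9, -0.7, -0.0]
opening: 0.0876
```

Run:
```python
from kin import *
o=arm.observe();R0=R.from_rotvec(o['tcp_rot']);Rg=graspR(30,30)
print(o['joints'].round(2),o['dq'].round(3),o['wrist_force']);print(rel(f+.088*AX,Rg,o['tcp_pos'],R0))
```

```text
[ 0.51  0.43  0.04  1.99 -0.76  0.84  1.77] [ 0.007 -0.01   0.008 -0.012  0.003  0.005  0.001] [-0.8609177  -0.65142153 -0.01580198]
[-0.0011 -0.0002  0.0016 -0.0003  0.0003 -0.0006]
```

Within 2 mm of the target, so I'll close the fingers.

Call:
step_arm(commands=[[0,0,0,0,0,0],[0,0,0,0,0,0],[0,0,0,0,0,0],[0,0,0,0,0,0],[0,0,0,0,0,0],[0,0,0,0,0,0],[0,0,0,0,0,0],[0,0,0,0,0,0],[0,0,0,0,0,0],[0,0,0,0,0,0]], grip=0.0)

```text
time: 6.1
tcp_pos: [0.5203, -0.1736, 0.133]
tcp_rot: [-2.623, -0.911, -0.606]
wrist_force: [-1.3, -0.5, -1.3]
opening: 0.0298
```

Run:
```python
from kin import *
o=arm.observe();R0=R.from_rotvec(o['tcp_rot'])
print(o['wrist_force'],o['torque'],o['opening']);
np.savez('grasp.npz',p=o['tcp_pos'],r=o['tcp_rot'],j=o['joints'])
print(o['tcp_pos'],o['tcp_rot'])
print('lift 40mm along AX in tool axes',R0.inv().apply(.04*AX))
```

```text
[-1.29313459 -0.5327211  -1.3287179 ] [-0.51461091  0.40743783  0.06807395] 0.029817114217428616
[ 0.52031096 -0.17360799  0.13302618] [-2.62267443 -0.91075956 -0.60611385]
lift 40mm along AX in tool axes [-4.79315631e-05 -2.00499982e-02 -3.46120683e-02]
```

Call:
step_arm(commands=[[0,-0.004,-0.007,0,0,0],[0,-0.008,-0.014,0,0,0],[0,-0.013,-0.022,0,0,0],[0,-0.018,-0.031,0,0,0],[0,-0.024,-0.042,0,0,0],[0,-0.03,-0.052,0,0,0],[0,-0.035,-0.061,0,0,0],[0,-0.04,-0.069,0,0,0],[0,-0.04,-0.069,0,0,0]])

```text
time: 6.85
tcp_pos: [0.4744, -0.1719, 0.2006]
tcp_rot: [-2.624, -0.911, -0.61]
wrist_force: [0.4, -0.1, -4.3]
opening: 0.0299
```

Run:
```python
from kin import *
o=arm.observe();R0=R.from_rotvec(o['tcp_rot']);L=np.load('L.npy')
for n in('top','wrist'): cv2.imwrite(f'pics/{n}5.png',arm.get_image(n)[:,:,::-1])
print(o['wrist_force'],o['torque'],o['opening'],o['tcp_pos'],o['joints'].round(2))
g=np.load('grasp.npz'); Rg=R.from_rotvec(g['r'])
# tamper relative to tool (foot point)
foot_t=Rg.inv().apply(f-g['p']); ax_t=Rg.inv().apply(AX); print('foot in tool',foot_t,'ax',ax_t)
np.savez('tam.npz',foot=foot_t,ax=ax_t)
Rp=pressR(Rg,0)
pw=lambda foot: np.array(foot)-Rp.apply(foot_t)
a=pw([.557,.178,.14]); print('above mid tcp',a, rel(a,Rp,o['tcp_pos'],R0), 'rot deg',np.degrees((R0.inv()*Rp).magnitude()))
q,e,m=sim(o['joints'],a,Rp,L);print(q.round(2),e,m)
q,e,m=sim(q,pw([.557,.178,.045]),Rp,L);print(q.round(2),e,m)
print('tool z',Rp.as_matrix().round(2))
```

```text
[ 0.35723551 -0.07742778 -4.30591963] [-0.68031414  0.5506628  -0.04165042] 0.029922082024560964 [ 0.47441765 -0.17193429  0.20056121] [ 0.53  0.27  0.08  2.02 -0.69  0.95  1.71]
foot in tool [-0.00043824  0.0440581   0.07697602] ax [-0.00119829 -0.50124996 -0.86530171]
above mid tcp [0.55770312 0.17788025 0.22869107] [ 0.2529 -0.2146  0.1417  0.337  -0.4447  0.2566] rot deg 35.1879980849045
[-0.09  0.5  -0.04  1.6  -0.48  1.3   0.59] 2.15995574670626e-13 0.3617770705218156
[-0.09  0.6  -0.05  1.68 -0.5   1.14  0.68] 3.0269373604271757e-14 0.5308676605774888
tool z [[ 0.86  0.44 -0.26]
 [ 0.51 -0.75  0.43]
 [-0.   -0.5  -0.87]]
```

View pics/wrist5.png

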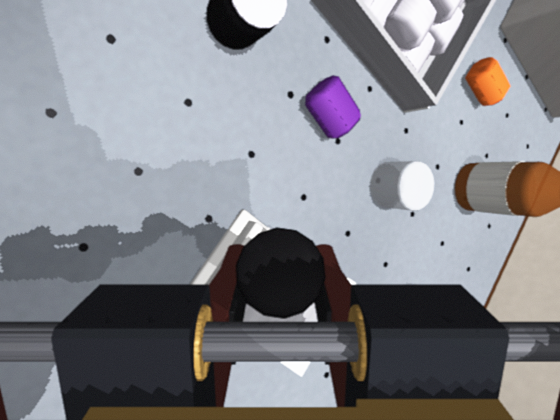

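Call:
step_arm(commands=[[0.012,-0.012,-0.002,0.02,-0.03,0.015],[0.035,-0.032,0.005,0.05,-0.07,0.04],[0.06,-0.054,0.02,0.09,-0.12,0.07],[0.085,-0.075,0.034,0.13,-0.17,0.1],[0.11,-0.096,0.05,0.17,-0.22,0.13],[0.135,-0.116,0.064,0.21,-0.27,0.16],[0.16,-0.137,0.078,0.25,-0.33,0.19],[0.185,-0.157,0.092,0.29,-0.38,0.22],[0.21,-0.177,0.106,0.32,-0.42,0.24],[0.235,-0.197,0.12,0.337,-0.445,0.257],[0.25,-0.21,0.129,0.337,-0.445,0.257],[0.258,-0.216,0.133,0.337,-0.445,0.257]])

```text
time: 7.95
tcp_pos: [0.558, 0.1835, 0.2361]
tcp_rot: [-2.53, -0.698, 0.194]
wrist_force: [0.2, 0.9, -3.7]
opening: 0.0297
```

Call:
step_arm(commands=[[0,0,0,0,0,0],[0,0,0,0,0,0],[0,0,0,0,0,0]])

```text
time: 8.2
tcp_pos: [0.5582, 0.1763, 0.2367]
tcp_rot: [-2.537, -0.69, 0.191]
wrist_force: [0.9, -0.9, -4.0]
opening: 0.0294
```

```bash
cat >> kin.py <<'E'
def st():
    o=arm.observe(); r=R.from_rotvec(o['tcp_rot']); t=np.load('tam.npz')
    ft=o['tcp_pos']+r.apply(t['foot']); a=r.apply(t['ax'])
    print('t',o['time'],'foot',ft.round(4),'ax',a.round(3),'F',o['wrist_force'].round(1),'T',o['torque'].round(2),'dq',np.abs(o['dq']).max().round(3),'open',round(o['opening'],4))
    return o,r,ft,a
E
python3 - <<'E'
from kin import *
o,r,ft,a=st()
for n in('top','scene','wrist'): cv2.imwrite(f'pics/{n}6.png',arm.get_image(n)[:,:,::-1])
print(o['joints'].round(2))
Rp=R.align_vectors([[0,0,1]],[a])[0]*r
print('to foot (.558,.178,.08)',rel(np.array([.558,.178,.08])-Rp.apply(np.load('tam.npz')['foot']),Rp,o['tcp_pos'],r))
print('pred foot px',proj('top',ft),proj('scene',ft),'end',proj('top',ft+.13*a),proj('scene',ft+.13*a))
E
```

```text
t 8.2 foot [0.5573 0.1763 0.1481] ax [0.003 0.001 1.   ] F [ 0.9 -0.9 -4. ] T [-0.82 -0.58  0.04] dq 0.014 open 0.0294
[-0.09  0.49 -0.04  1.59 -0.47  1.31  0.58]
to foot (.558,.178,.08) [ 0.0015  0.0332  0.0594 -0.0008  0.0022 -0.0013]
pred foot px (np.float64(171.53670256243709), np.float64(217.81371235093388)) (np.float64(357.76918958014113), np.float64(164.55801404203487)) end (np.float64(138.20359901509227), np.float64(206.92687708129975)) (np.float64(365.8501734354286), np.float64(111.45918609688385))
```

View pics/scene6.png

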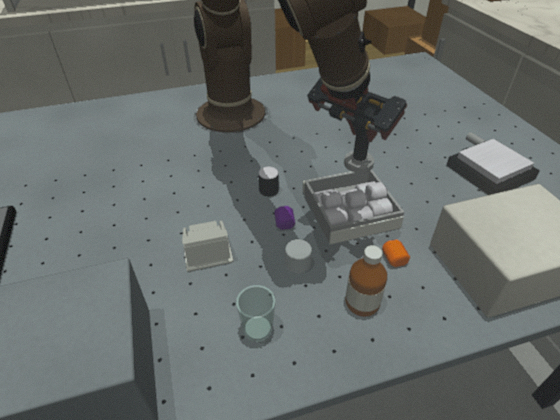

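View pics/top6.png

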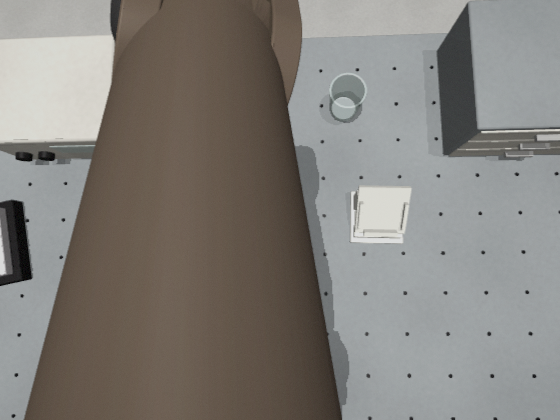

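Call:
step_arm(commands=[[0.0005,0.008,0.015,0,0.001,0],[0.001,0.016,0.03,0,0.002,0],[0.0015,0.025,0.045,0,0.002,0],[0.0015,0.031,0.055,0,0.002,0],[0.0015,0.033,0.059,0,0.002,0],[0.0015,0.033,0.059,0,0.002,0],[0.0015,0.033,0.059,0,0.002,0]])

```text
time: 8.93
tcp_pos: [0.559, 0.18, 0.1702]
tcp_rot: [-2.534, -0.691, 0.187]
wrist_force: [-0.3, 0.2, -3.8]
opening: 0.0293
```

Run:
```python
from kin import *
o,r,ft,a=st()
im=arm.get_image('scene')[100:250,270:430,::-1]
cv2.imwrite('pics/s7.png',cv2.resize(im,None,fx=4,fy=4,interpolation=cv2.INTER_CUBIC))
print('world -z per 10mm',r.inv().apply([0,0,-.01]))
```

```text
t 8.9333 foot [0.5583 0.1803 0.0815] ax [ 0.    -0.002  1.   ] F [-0.3  0.2 -3.8] T [-0.74 -0.57  0.02] dq 0.013 open 0.0293
world -z per 10mm [5.41201040e-06 5.03048405e-03 8.64258069e-03]
```

View pics/s7.png

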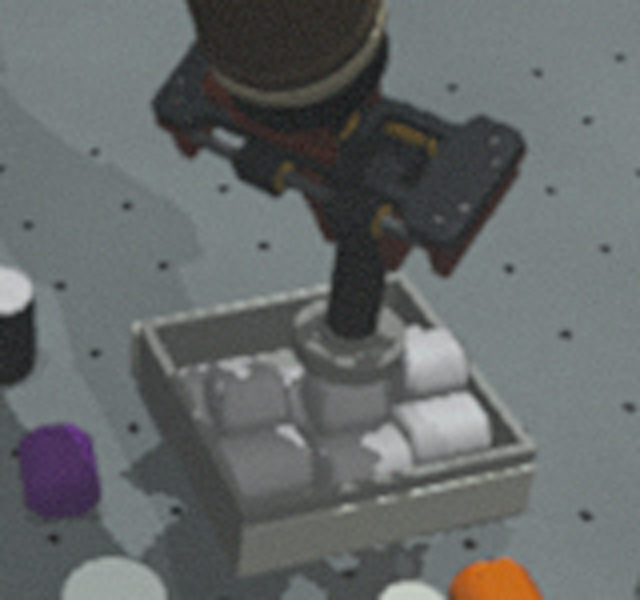

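Call:
step_arm(commands=[[-0.001,0.003,0.001,0,0,0],[-0.001,0.0045,0.0035,0,0,0],[-0.001,0.006,0.0065,0,0,0],[-0.001,0.007,0.0085,0,0,0],[-0.001,0.008,0.01,0,0,0],[-0.001,0.009,0.012,0,0,0],[-0.001,0.01,0.0135,0,0,0],[-0.001,0.011,0.015,0,0,0],[-0.001,0.012,0.017,0,0,0]])

```text
time: 9.73
tcp_pos: [0.559, 0.1782, 0.149]
tcp_rot: [-2.534, -0.692, 0.187]
wrist_force: [0.9, -0.1, -2.1]
opening: 0.0295
```

Run:
```python
from kin import *
o,r,ft,a=st()
```

```text
t 9.7333 foot [0.5583 0.1785 0.0603] ax [ 0.    -0.002  1.   ] F [ 0.9 -0.1 -2.1] T [-0.66 -0.52  0.02] dq 0.051 open 0.0295
```

Call:
step_arm(commands=[[0,0.001,0.0017,0,0,0],[0,0.002,0.0034,0,0,0],[0,0.003,0.005,0,0,0],[0,0.004,0.007,0,0,0],[0,0.005,0.0086,0,0,0],[0,0.006,0.0103,0,0,0],[0,0.0065,0.011,0,0,0],[0,0.0065,0.011,0,0,0]])

```text
time: 10.4
tcp_pos: [0.5587, 0.178, 0.1358]
tcp_rot: [-2.534, -0.691, 0.188]
wrist_force: [0.2, -0.0, -4.1]
opening: 0.0294
```

Run:
```python
from kin import *
o,r,ft,a=st()
im=arm.get_image('scene')[100:250,270:430,::-1]
cv2.imwrite('pics/s8.png',cv2.resize(im,None,fx=4,fy=4,interpolation=cv2.INTER_CUBIC))
```

```text
t 10.4 foot [0.5579 0.1783 0.0471] ax [ 0.001 -0.002  1.   ] F [ 0.2 -0.  -4.1] T [-0.72 -0.55 -0.02] dq 0.006 open 0.0294
```

View pics/s8.png

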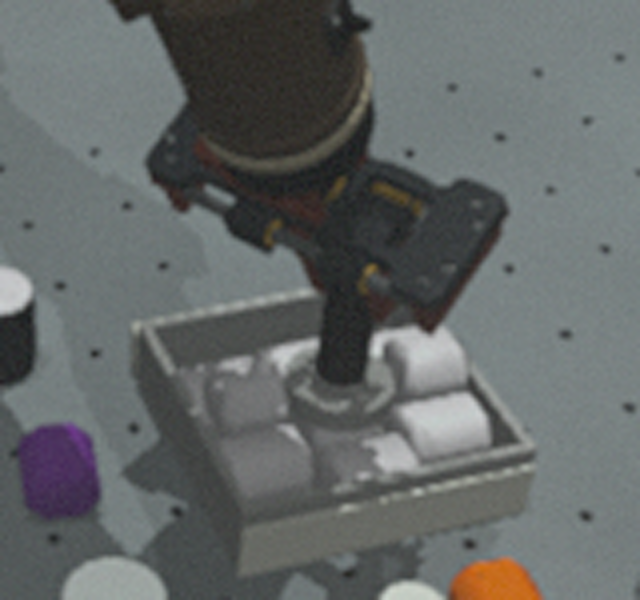

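Call:
step_arm(commands=[[0,0.001,0.0013,0,0,0],[0,0.0015,0.0026,0,0,0],[0,0.0018,0.0031,0,0,0],[0,0.0018,0.0031,0,0,0]])

```text
time: 10.78
tcp_pos: [0.5587, 0.1781, 0.1323]
tcp_rot: [-2.534, -0.691, 0.188]
wrist_force: [0.2, 0.2, -4.7]
opening: 0.0295
```

Run:
```python
from kin import *
o,r,ft,a=st()
print('up 40',r.inv().apply([0,0,.041]),'then to left',r.inv().apply(np.array([.549,.2255,.083])-ft))
```

```text
t 10.7833 foot [0.5579 0.1783 0.0437] ax [ 0.001 -0.002  1.   ] F [ 0.2  0.2 -4.7] T [-0.82 -0.53 -0.03] dq 0.004 open 0.0295
up 40 [-4.88407103e-05 -2.06270745e-02 -3.54333376e-02] then to left [ 0.01622985 -0.05882798 -0.01129907]
```

Call:
step_arm(commands=[[0,-0.005,-0.009,0,0,0],[0,-0.011,-0.019,0,0,0],[0,-0.017,-0.029,0,0,0],[0,-0.0205,-0.0355,0,0,0],[0.004,-0.03,-0.03,0,0,0],[0.008,-0.04,-0.023,0,0,0],[0.012,-0.05,-0.017,0,0,0],[0.016,-0.0585,-0.0115,0,0,0],[0.016,-0.0585,-0.0115,0,0,0],[0.016,-0.0585,-0.0115,0,0,0],[0.016,-0.0585,-0.0115,0,0,0]])

```text
time: 11.7
tcp_pos: [0.5498, 0.2245, 0.1714]
tcp_rot: [-2.535, -0.692, 0.189]
wrist_force: [-0.5, -0.3, -4.6]
opening: 0.0298
```

Run:
```python
from kin import *
o,r,ft,a=st(); print(o['joints'].round(2))
im=arm.get_image('scene')[100:250,270:430,::-1]
cv2.imwrite('pics/s9.png',cv2.resize(im,None,fx=4,fy=4,interpolation=cv2.INTER_CUBIC))
print('to left z.062',r.inv().apply(np.array([.549,.2255,.062])-ft),'to z.044',r.inv().apply(np.array([.549,.2255,.044])-ft))
```

```text
t 11.7 foot [0.549  0.2247 0.0827] ax [ 0.001 -0.001  1.   ] F [-0.5 -0.3 -4.6] T [-0.8  -0.6   0.02] dq 0.013 open 0.0298
[-0.14  0.55 -0.07  1.66 -0.5   1.16  0.58]
to left z.062 [0.00045    0.00982935 0.01825653] to z.044 [0.00048067 0.01887721 0.03381723]
```

View pics/s9.png

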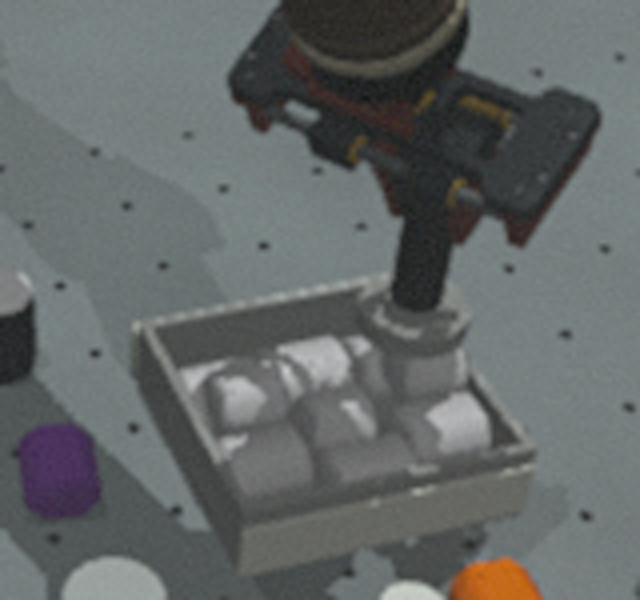

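Call:
step_arm(commands=[[0,0.002,0.0045,0,0,0],[0,0.0045,0.009,0,0,0],[0,0.006,0.0115,0,0,0],[0,0.007,0.0133,0,0,0],[0,0.008,0.015,0,0,0],[0,0.009,0.0167,0,0,0],[0,0.01,0.0184,0,0,0],[0,0.011,0.0202,0,0,0],[0,0.012,0.0219,0,0,0],[0,0.013,0.0237,0,0,0],[0,0.014,0.0254,0,0,0],[0,0.015,0.0271,0,0,0]])

```text
time: 12.75
tcp_pos: [0.5494, 0.2252, 0.1405]
tcp_rot: [-2.535, -0.692, 0.188]
wrist_force: [-0.1, -0.6, -3.6]
opening: 0.0294
```

Call:
step_arm(commands=[[0,0.001,0.0017,0,0,0],[0,0.002,0.0034,0,0,0],[0,0.003,0.005,0,0,0],[0,0.0037,0.0063,0,0,0],[0,0.004,0.007,0,0,0],[0,0.004,0.007,0,0,0]])

```text
time: 13.25
tcp_pos: [0.5523, 0.2257, 0.1362]
tcp_rot: [-2.534, -0.691, 0.179]
wrist_force: [3.1, -3.4, 15.4]
opening: 0.0296
```

Run:
```python
from kin import *
o,r,ft,a=st(); print(o['joints'].round(2))
im=arm.get_image('scene')[100:250,270:430,::-1]
cv2.imwrite('pics/s10.png',cv2.resize(im,None,fx=4,fy=4,interpolation=cv2.INTER_CUBIC))
```

```text
t 13.25 foot [0.5521 0.2262 0.0475] ax [-0.005 -0.004  1.   ] F [ 3.1 -3.4 15.4] T [ 0.19 -0.08  0.08] dq 0.002 open 0.0296
[-0.14  0.59 -0.08  1.68 -0.52  1.1   0.62]
```

View pics/s10.png

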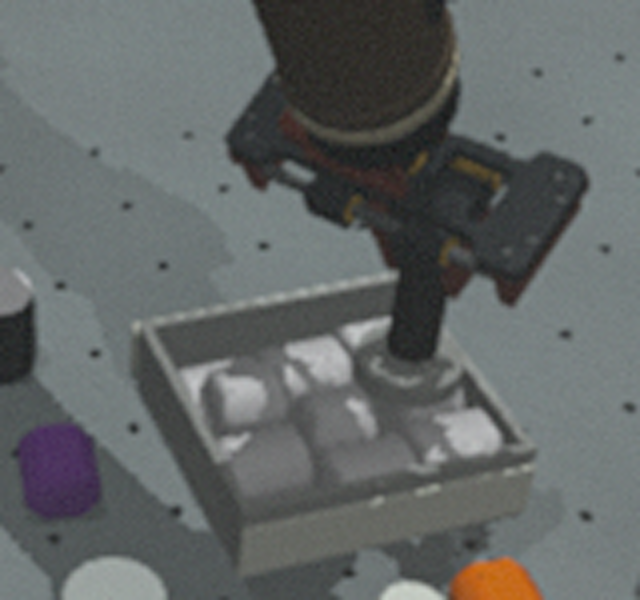

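Call:
step_arm(commands=[[0,-0.004,-0.007,0,0,0],[0,-0.011,-0.019,0,0,0],[0,-0.019,-0.033,0,0,0],[0,-0.028,-0.048,0,0,0],[0,-0.03,-0.052,0,0,0],[0,-0.03,-0.052,0,0,0]])

```text
time: 13.8
tcp_pos: [0.5502, 0.2255, 0.1945]
tcp_rot: [-2.535, -0.693, 0.184]
wrist_force: [-0.1, -0.1, -4.5]
opening: 0.0295
```

Run:
```python
from kin import *
o,r,ft,a=st(); print(o['joints'].round(2))
im=arm.get_image('scene')[100:250,270:430,::-1]
cv2.imwrite('pics/s11.png',cv2.resize(im,None,fx=5,fy=4,interpolation=cv2.INTER_CUBIC))
cv2.imwrite('pics/w11.png',arm.get_image('wrist')[:,:,::-1])
```

```text
t 13.8 foot [0.5497 0.2258 0.1058] ax [-0.002 -0.002  1.   ] F [-0.1 -0.1 -4.5] T [-0.79 -0.59  0.01] dq 0.031 open 0.0295
[-0.15  0.53 -0.07  1.64 -0.5   1.2   0.56]
```

View pics/s11.png

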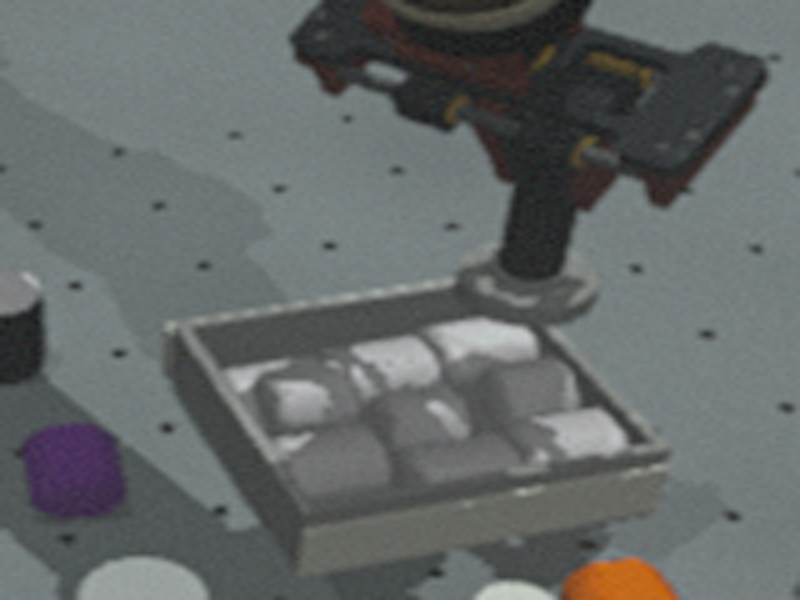

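View pics/w11.png

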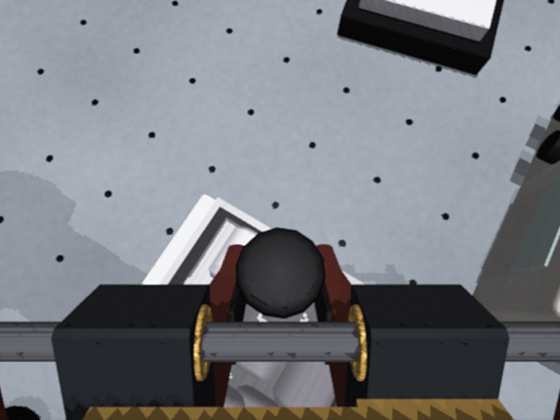

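Call:
step_arm(commands=[[-0.001,0.01,0.011,0,0,0],[-0.002,0.019,0.024,0,0,0],[-0.0026,0.026,0.036,0,0,0],[-0.0026,0.028,0.04,0,0,0],[-0.0026,0.0295,0.0424,0,0,0],[-0.0026,0.0305,0.0442,0,0,0],[-0.0026,0.0315,0.046,0,0,0],[-0.0026,0.0325,0.0477,0,0,0],[-0.0026,0.0335,0.0494,0,0,0],[-0.0026,0.034,0.0502,0,0,0],[-0.0026,0.0345,0.0511,0,0,0],[-0.0026,0.0348,0.0519,0,0,0]])

```text
time: 14.9
tcp_pos: [0.5535, 0.2209, 0.1354]
tcp_rot: [-2.534, -0.692, 0.175]
wrist_force: [1.6, -7.9, 24.3]
opening: 0.0293
```

Run:
```python
from kin import *
o,r,ft,a=st()
```

```text
t 14.9 foot [0.5535 0.2215 0.0467] ax [-0.008 -0.005  1.   ] F [ 1.6 -7.9 24.3] T [0.54 0.35 0.11] dq 0.006 open 0.0293
```

Call:
step_arm(commands=[[0,-0.004,-0.007,0,0,0],[0,-0.011,-0.019,0,0,0],[0,-0.019,-0.033,0,0,0],[0,-0.028,-0.048,0,0,0],[0,-0.03,-0.052,0,0,0],[0,-0.03,-0.052,0,0,0]])

```text
time: 15.4
tcp_pos: [0.5502, 0.2206, 0.1924]
tcp_rot: [-2.535, -0.693, 0.184]
wrist_force: [-0.2, -0.3, -3.2]
opening: 0.0298
```

Run:
```python
from kin import *
o,r,ft,a=st()
im=arm.get_image('scene')[150:250,290:420,::-1]
cv2.imwrite('pics/s12.png',cv2.resize(im,None,fx=6,fy=6,interpolation=cv2.INTER_CUBIC))
Rp=R.align_vectors([[0,0,1]],[a])[0]*r
print(rel(np.array([.5435,.1305,.083])-Rp.apply(np.load('tam.npz')['foot']),Rp,o['tcp_pos'],r))
```

```text
t 15.4 foot [0.5497 0.2209 0.1037] ax [-0.002 -0.002  1.   ] F [-0.2 -0.3 -3.2] T [-0.72 -0.59 -0.02] dq 0.031 open 0.0298
[-0.0511  0.0749 -0.0197 -0.0009 -0.0028  0.0016]
```

View pics/s12.png

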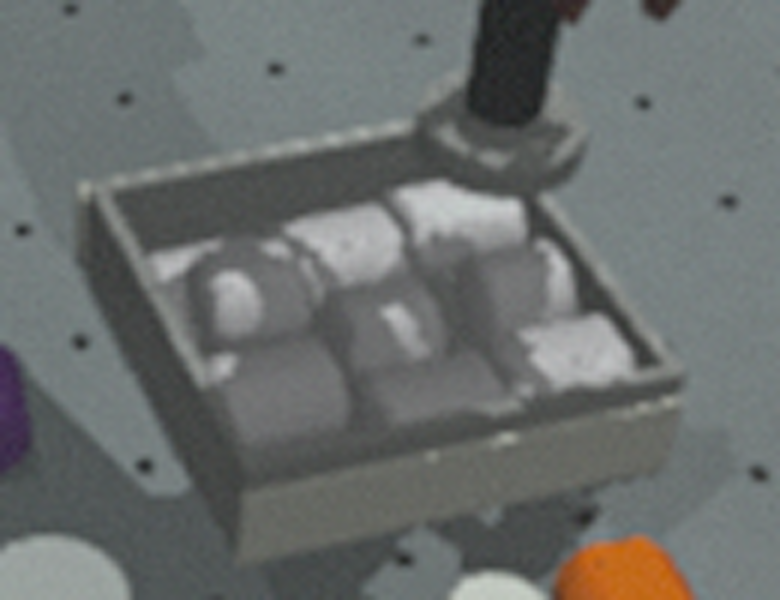

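Call:
step_arm(commands=[[-0.01,0.012,-0.008,0,-0.001,0],[-0.022,0.03,-0.012,0,-0.003,0],[-0.034,0.048,-0.016,-0.001,-0.003,0.001],[-0.046,0.066,-0.019,-0.001,-0.003,0.001],[-0.051,0.075,-0.02,-0.001,-0.003,0.001],[-0.051,0.075,-0.02,-0.001,-0.003,0.001],[-0.051,0.075,-0.02,-0.001,-0.003,0.001],[-0.051,0.075,-0.02,-0.001,-0.003,0.001]])

```text
time: 16.12
tcp_pos: [0.5435, 0.1315, 0.1703]
tcp_rot: [-2.534, -0.693, 0.192]
wrist_force: [-0.6, 1.0, -3.5]
opening: 0.0297
```

Run:
```python
from kin import *
o,r,ft,a=st()
im=arm.get_image('scene')[120:250,280:420,::-1]
cv2.imwrite('pics/s13.png',cv2.resize(im,None,fx=5,fy=4.5,interpolation=cv2.INTER_CUBIC))
for z in(.07,.052,.0445):print(z,r.inv().apply(np.array([.5435,.1305,z])-ft).round(4))
```

```text
t 16.1167 foot [0.5426 0.1317 0.0816] ax [ 0.003 -0.001  1.   ] F [-0.6  1.  -3.5] T [-0.77 -0.63 -0.04] dq 0.011 open 0.0297
0.07 [0.0002 0.0072 0.0093]
0.052 [0.0003 0.0162 0.0249]
0.0445 [0.0003 0.02   0.0313]
```

View pics/s13.png

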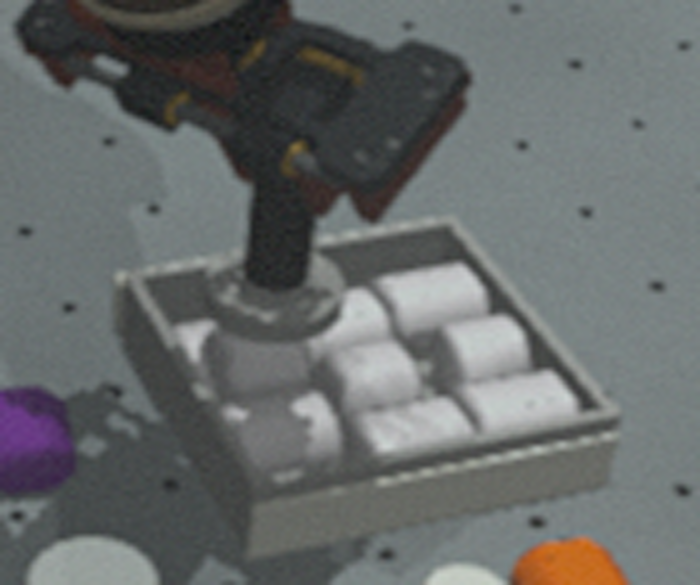

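Call:
step_arm(commands=[[0,0.003,0.004,0,0,0],[0,0.006,0.008,0,0,0],[0,0.0075,0.01,0,0,0],[0,0.0085,0.0117,0,0,0],[0,0.0095,0.0135,0,0,0],[0,0.0105,0.015,0,0,0],[0,0.0115,0.0168,0,0,0],[0,0.0125,0.0185,0,0,0],[0,0.0135,0.02,0,0,0],[0,0.0145,0.022,0,0,0],[0,0.0155,0.0237,0,0,0],[0,0.0162,0.0249,0,0,0]])

```text
time: 17.17
tcp_pos: [0.5441, 0.1284, 0.14]
tcp_rot: [-2.536, -0.692, 0.192]
wrist_force: [-0.4, -1.4, -3.5]
opening: 0.0291
```

Call:
step_arm(commands=[[0,0.001,0.0017,0,0,0],[0,0.002,0.0034,0,0,0],[0,0.003,0.005,0,0,0],[0,0.0035,0.006,0,0,0],[0,0.0038,0.0064,0,0,0],[0,0.0038,0.0064,0,0,0]])

```text
time: 17.67
tcp_pos: [0.5453, 0.1291, 0.1362]
tcp_rot: [-2.534, -0.692, 0.188]
wrist_force: [-1.8, -2.1, 17.2]
opening: 0.0295
```

Run:
```python
from kin import *
o,r,ft,a=st()
```

```text
t 17.6667 foot [0.5445 0.1294 0.0475] ax [ 0.001 -0.002  1.   ] F [-1.8 -2.1 17.2] T [0.37 1.1  0.31] dq 0.002 open 0.0295
```

Call:
step_arm(commands=[[0,-0.004,-0.007,0,0,0],[0,-0.011,-0.019,0,0,0],[0,-0.02,-0.035,0,0,0],[-0.02,0,-0.065,0,0,0],[-0.04,0.025,-0.085,0,0,0],[-0.06,0.05,-0.105,0,0,0],[-0.08,0.075,-0.12,0,0,0],[-0.1,0.1,-0.135,0,0,0],[-0.12,0.125,-0.15,0,0,0],[-0.12,0.125,-0.15,0,0,0],[-0.12,0.125,-0.15,0,0,0]])

```text
time: 18.58
tcp_pos: [0.5344, -0.0933, 0.2007]
tcp_rot: [-2.539, -0.686, 0.191]
wrist_force: [-0.2, 0.7, -4.1]
opening: 0.0295
```

Run:
```python
from kin import *
o,r,ft,a=st()
for n in('top','scene'): cv2.imwrite(f'pics/{n}14.png',arm.get_image(n)[:,:,::-1])
print(o['joints'].round(2))
for d in(0,.014,.13): print(d,proj('top',ft+d*a),proj('scene',ft+d*a))
```

```text
t 18.5833 foot [ 0.5335 -0.0934  0.112 ] ax [0.003 0.002 1.   ] F [-0.2  0.7 -4.1] T [-0.73 -0.58 -0.05] dq 0.057 open 0.0295
[ 0.25  0.56  0.07  1.58 -0.37  1.43  0.97]
0 (np.float64(338.1142398200128), np.float64(231.75849585048638)) (np.float64(235.6702928209431), np.float64(194.74791618852566))
0.014 (np.float64(338.8387226855635), np.float64(231.12856539512654)) (np.float64(235.17517325560038), np.float64(189.77166313712206))
0.13 (np.float64(346.296771367951), np.float64(224.64386820491617)) (np.float64(230.62310718350852), np.float64(144.02062789827642))
```

View pics/top14.png

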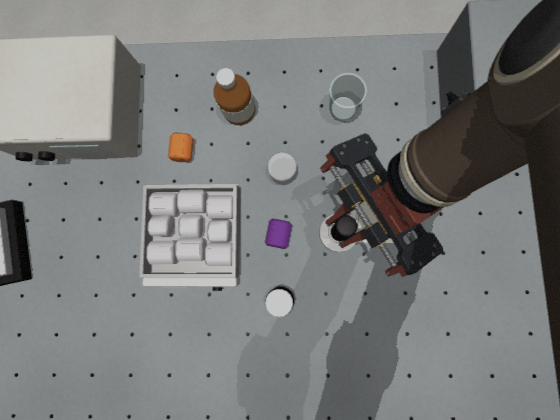

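View pics/scene14.png

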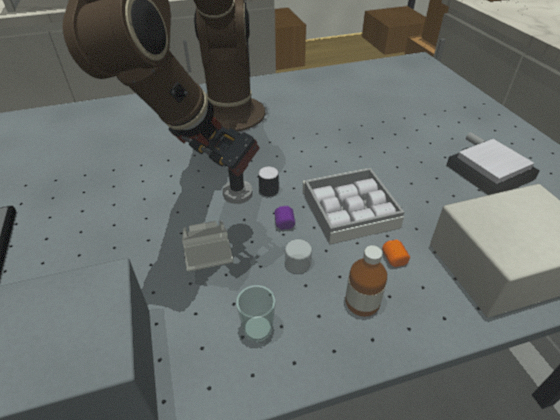

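Run:
```python
import cv2,numpy as np
t=cv2.imread('pics/top14.png')[178:285,138:244];s=cv2.imread('pics/scene14.png')[165:240,300:405]
a=cv2.resize(t,None,fx=5.5,fy=5.5,interpolation=cv2.INTER_CUBIC);cv2.imwrite('pics/t14z.png',a)
cv2.imwrite('pics/s14z.png',cv2.resize(s,None,fx=7,fy=7,interpolation=cv2.INTER_CUBIC))
f=cv2.imread('pics/scene14.png')[120:220,190:270];cv2.imwrite('pics/f14z.png',cv2.resize(f,None,fx=6,fy=6,interpolation=cv2.INTER_CUBIC))
```

```text
(no output)
```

View pics/t14z.png

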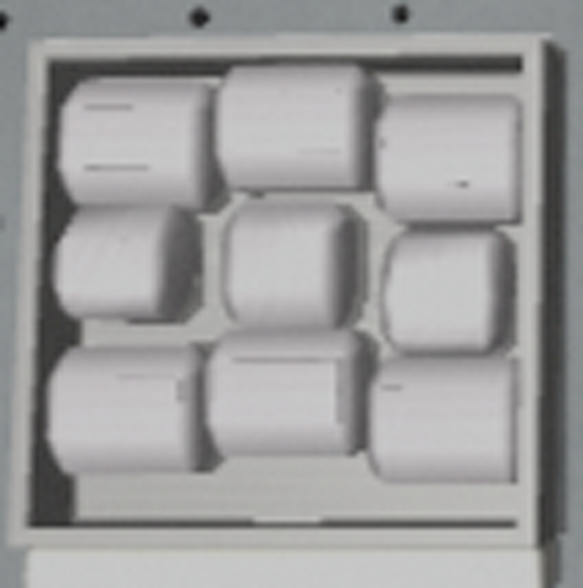

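View pics/s14z.png

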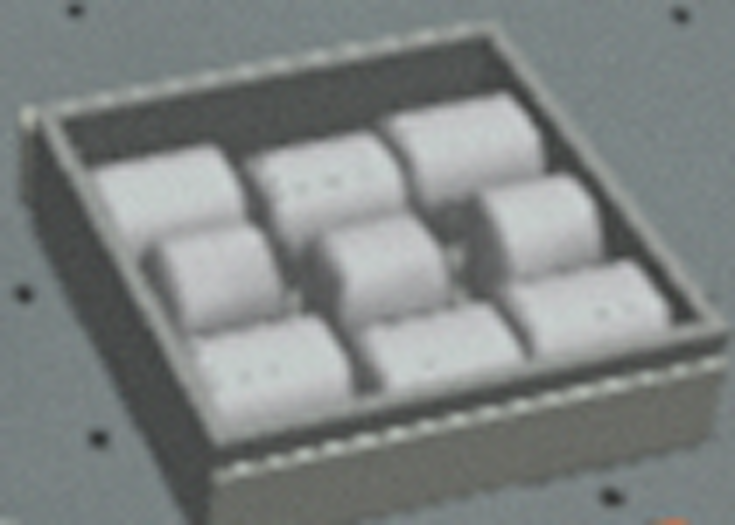

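View pics/f14z.png

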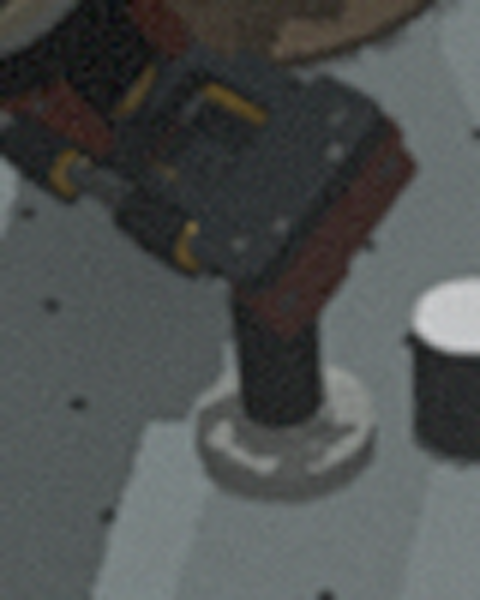

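Run:
```python
from kin import *
o,r,ft,a=st()
im=arm.get_image('scene')[:,:,::-1].copy(); o2,r,ft,a=st()
th=np.linspace(0,2*np.pi,60); e1=np.cross(a,[0,1,0]);e1/=np.linalg.norm(e1);e2=np.cross(a,e1)
big=cv2.resize(im[120:220,190:270],None,fx=8,fy=6,interpolation=cv2.INTER_CUBIC)
for d,c in((0,(0,0,255)),(.014,(0,255,0))):
    P=ft+d*a+.032*(np.cos(th)[:,None]*e1+np.sin(th)[:,None]*e2); u,v=proj('scene',P)
    pts=np.c_[(u+.5-190)*8,(v+.5-120)*6].astype(int); cv2.polylines(big,[pts],True,c,1)
cv2.imwrite('pics/f15.png',big)
```

```text
t 18.6833 foot [ 0.5338 -0.0895  0.1122] ax [ 0.003 -0.     1.   ] F [ 0.4  1.  -4.5] T [-0.68 -0.59 -0.04] dq 0.021 open 0.0295
t 18.7333 foot [ 0.5338 -0.0888  0.1121] ax [ 0.003 -0.     1.   ] F [ 0.1  0.1 -4.1] T [-0.75 -0.61  0.02] dq 0.013 open 0.0297
```

View pics/f15.png

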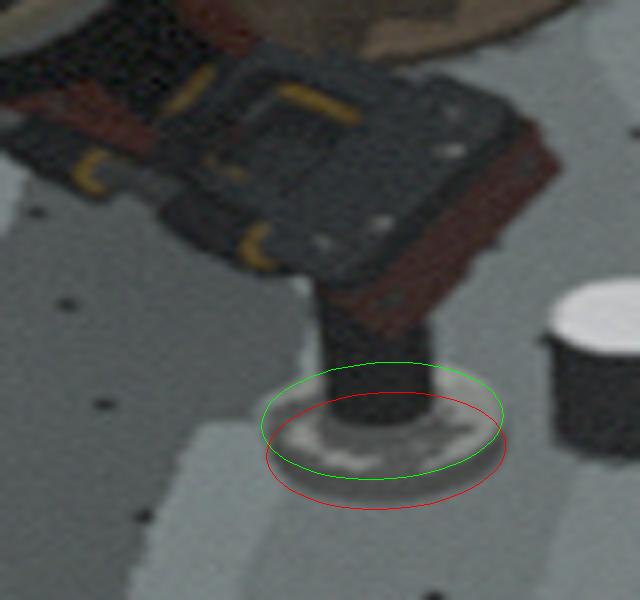

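Run:
```python
from kin import *
im=cv2.imread('pics/scene6.png'); ft=np.array([.5573,.1763,.1481]);a=np.array([.003,.001,1])
th=np.linspace(0,2*np.pi,60); e1=np.cross(a,[0,1,0]);e1/=np.linalg.norm(e1);e2=np.cross(a,e1)
x0,y0=315,90
big=cv2.resize(im[y0:y0+100,x0:x0+80],None,fx=8,fy=6,interpolation=cv2.INTER_CUBIC)
for d,c in((0,(0,0,255)),(.014,(0,255,0))):
    P=ft+d*a+.032*(np.cos(th)[:,None]*e1+np.sin(th)[:,None]*e2); u,v=proj('scene',P)
    pts=np.c_[(u+.5-x0)*8,(v+.5-y0)*6].astype(int); cv2.polylines(big,[pts],True,c,1)
cv2.imwrite('pics/f16.png',big)
```

```text
(no output)
```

View pics/f16.png

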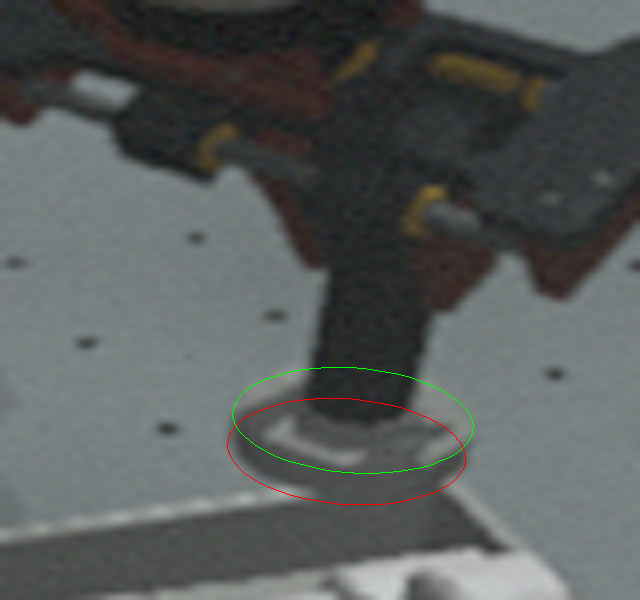

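Run:
```python
from kin import *
Z=lambda U,V:(138-.41+U/5.5,178-.41+V/5.5)
N={'Lm':(55,205,318,.040),'Mm':(222,200,325,.04),'Rm':(385,228,352,.04),'Lb':(60,78,208,.052),'Lf':(48,345,472,.052),'Mb':(217,65,190,.052),'Mf':(210,335,455,.052),'Rb':(378,95,222,.052),'Rf':(370,358,482,.052)}
im=cv2.imread('pics/scene14.png');tp=cv2.imread('pics/top14.png')
bs=cv2.resize(im[165:240,300:405],None,fx=7,fy=7,interpolation=cv2.INTER_CUBIC);bt=cv2.resize(tp[178:285,138:244],None,fx=5.5,fy=5.5,interpolation=cv2.INTER_CUBIC)
prof=np.array([[-22,-6],[-10,-18],[10,-18],[22,-6],[22,6],[10,18],[-10,18],[-22,6]])/1000
for k,(l,a,b,ln) in N.items():
    y=plane('top',*Z(l,(a+b)/2),.044)[1]-ln/2
    x1=plane('top',*Z(l+60,a),.030)[0];x0=plane('top',*Z(l+60,b),.030)[0]
    x=(x0+x1)/2; print(k,round(x,4),round(y,4),'width',round(x1-x0,4))
    col=(0,0,255) if k[1]=='m' else (0,200,0)
    for s in(-1,1):
        P=np.c_[x+prof[:,0],np.full(8,y+s*ln/2),.026+prof[:,1]]
        u,v=proj('scene',P);cv2.polylines(bs,[np.c_[(u-300+.5)*7,(v-165+.5)*7].astype(int)],True,col,1)
        u,v=proj('top',P);cv2.polylines(bt,[np.c_[(u-138+.5)*5.5,(v-178+.5)*5.5].astype(int)],True,col,1)
R4=np.array([[.4650,.0954,.048],[.6250,.0954,.048],[.6250,.2614,.048],[.4650,.2614,.048]])
u,v=proj('scene',R4);cv2.polylines(bs,[np.c_[(u-300+.5)*7,(v-165+.5)*7].astype(int)],True,(255,0,0),1)
u,v=proj('top',R4);cv2.polylines(bt,[np.c_[(u-138+.5)*5.5,(v-178+.5)*5.5].astype(int)],True,(255,0,0),1)
cv2.imwrite('pics/s17.png',bs);cv2.imwrite('pics/t17.png',bt)
```

```text
Lm 0.5568 0.2368 width 0.0395
Mm 0.5555 0.1789 width 0.0435
Rm 0.5452 0.1226 width 0.0429
Lb 0.5984 0.2304 width 0.0461
Lf 0.5059 0.2315 width 0.0436
Mb 0.6029 0.1757 width 0.0442
Mf 0.5098 0.1759 width 0.0411
Rb 0.591 0.1197 width 0.0446
Rf 0.5006 0.1211 width 0.0422
```

View pics/s17.png

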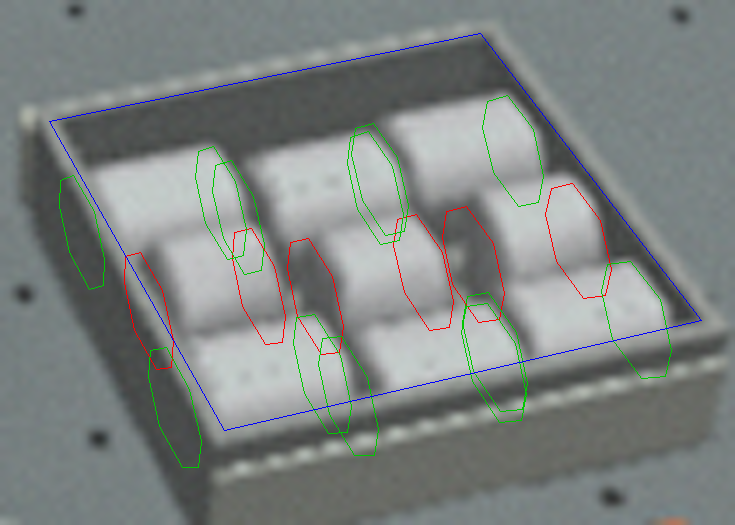

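View pics/t17.png

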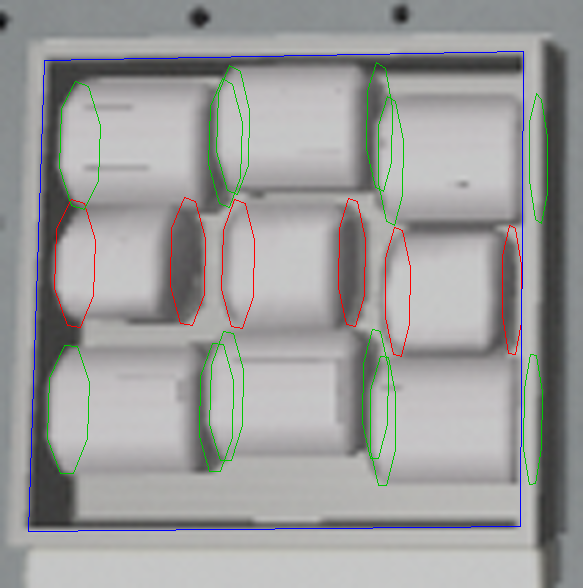

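The scene overlay suggests the outer middle nuggets (Lm, Rm) may still sit about 3 mm high, and the tamper has slipped a few mm in the grip. I'll move the wrist camera closer to check.

Call:
step_arm(commands=[[0.03,-0.018,0.003,0,0,0],[0.06,-0.036,0.006,0,0,0],[0.09,-0.055,0.009,0,0,0],[0.12,-0.073,0.011,0,0,0],[0.14,-0.085,0.013,0,0,0],[0.14,-0.085,0.013,0,0,0],[0.14,-0.085,0.013,0,0,0],[0.14,-0.085,0.013,0,0,0]])

```text
time: 19.4
tcp_pos: [0.6138, 0.0504, 0.2311]
tcp_rot: [-2.536, -0.694, 0.194]
wrist_force: [0.0, -0.9, -4.3]
opening: 0.0292
```

Run:
```python
from kin import *
ci=arm.camera_info('wrist'); im=arm.get_image('wrist')[:,:,::-1]; o,r,ft,a=st()
cv2.imwrite('pics/w18.png',im); import pickle; pickle.dump(ci,open('ci18.pkl','wb'))
```

```text
t 19.45 foot [0.6128 0.0494 0.1424] ax [0.004 0.001 1.   ] F [-0.1 -1.6 -3.4] T [-0.77 -0.54  0.03] dq 0.017 open 0.0298
```

View pics/w18.png

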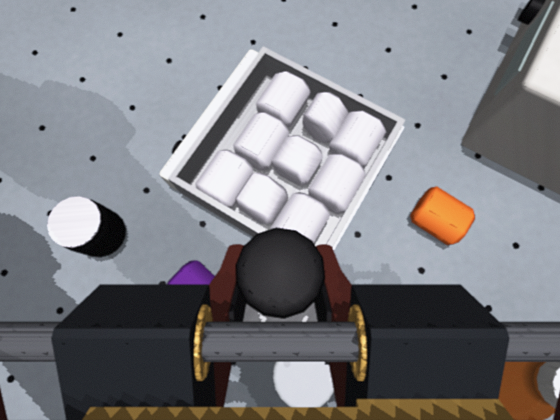

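Run:
```python
from kin import *
im=cv2.imread('pics/w18.png')[40:250,160:410]; cv2.imwrite('pics/w18z.png',cv2.resize(im,None,fx=3.1,fy=2.8,interpolation=cv2.INTER_CUBIC))
```

```text
(no output)
```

View pics/w18z.png

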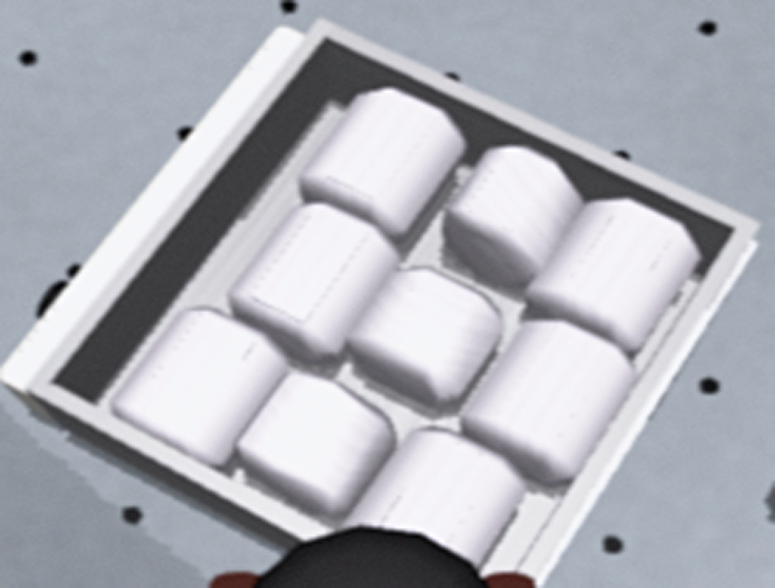

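Run:
```python
from kin import *
import pickle
ci=pickle.load(open('ci18.pkl','rb'))
im=cv2.imread('pics/w18.png')
x0,y0,w,h=295,80,60,75
c=im[y0:y0+h,x0:x0+w]; c=cv2.resize(c,None,fx=6.5,fy=6.5,interpolation=cv2.INTER_CUBIC)
g=np.clip((c.astype(float)-60)*1.25,0,255).astype(np.uint8)
g=cv2.createCLAHE(3,(4,4)).apply(cv2.cvtColor(c,cv2.COLOR_BGR2GRAY)); g=cv2.cvtColor(g,cv2.COLOR_GRAY2BGR)
prof=np.array([[-22,-6],[-10,-18],[10,-18],[22,-6],[22,6],[10,18],[-10,18],[-22,6]])/1000
def P(p):
    q=R.from_rotvec(ci['rotation']).inv().apply(p-ci['xyz']); return np.c_[q[:,0]/q[:,2]*ci['fx']+ci['cx'],q[:,1]/q[:,2]*ci['fy']+ci['cy']]
outs=[g]
for ang in(45,-45):
    gg=g.copy(); a=np.radians(ang)
    X=np.cos(a)*prof[:,0]+np.sin(a)*prof[:,1]; Zz=-np.sin(a)*prof[:,0]+np.cos(a)*prof[:,1]
    for s in(-.02,.02):
        p=np.c_[.557+X,np.full(8,.2355+s),.0278+Zz]; uv=P(p)
        cv2.polylines(gg,[((uv-[x0,y0]+.5)*6.5).astype(int)],True,(0,0,255) if s<0 else (0,255,0),1)
    outs.append(gg)
cv2.imwrite('pics/w19.png',cv2.resize(np.hstack(outs),None,fx=.68,fy=.9));
```

```text
(no output)
```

View pics/w19.png

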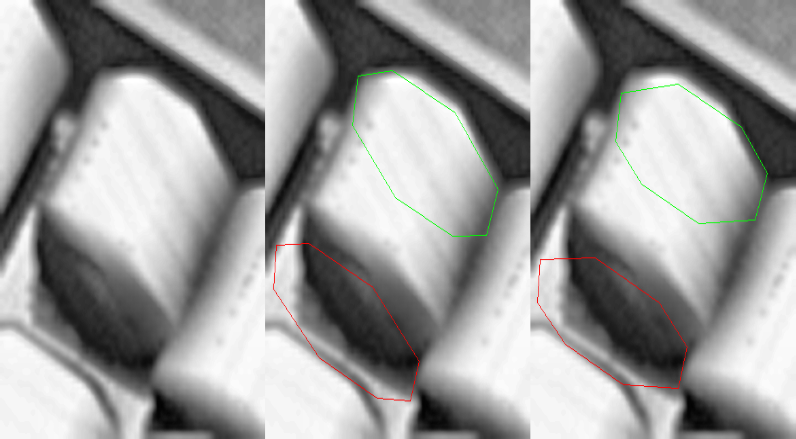

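Run:
```python
from kin import *
import pickle
ci=pickle.load(open('ci18.pkl','rb'))
im=cv2.imread('pics/w18.png')
prof=np.array([[-22,-6],[-10,-18],[10,-18],[22,-6],[22,6],[10,18],[-10,18],[-22,6]])/1000
def P(p):
    q=R.from_rotvec(ci['rotation']).inv().apply(p-ci['xyz']); return np.c_[q[:,0]/q[:,2]*ci['fx']+ci['cx'],q[:,1]/q[:,2]*ci['fy']+ci['cy']]
def tile(cx,cy,x,y,z,ang,yaw=0,ln=.04):
    w,h=60,75;x0,y0=cx-30,cy-37
    g=cv2.resize(im[y0:y0+h,x0:x0+w],None,fx=6.5,fy=6.5,interpolation=cv2.INTER_CUBIC)
    g=cv2.createCLAHE(3,(4,4)).apply(cv2.cvtColor(g,cv2.COLOR_BGR2GRAY)); g=cv2.cvtColor(g,cv2.COLOR_GRAY2BGR)
    if ang is None: return g
    Q=R.from_euler('ZY',[yaw,ang],degrees=True)
    for s in(-1,1):
        p=np.array([x,y,z])+Q.apply(np.c_[prof[:,0],np.full(8,s*ln/2),prof[:,1]])
        cv2.polylines(g,[((P(p)-[x0,y0]+.5)*6.5).astype(int)],True,(0,0,255) if s<0 else (0,255,0),1)
    return g
t=[tile(325,117,.557,.2375,.026,0),tile(325,117,.557,.2385,.0278,45),tile(296,160,.5555,.1789,.026,0),tile(262,197,.5452,.1226,.026,0)]
cv2.imwrite('pics/w20.png',cv2.resize(np.hstack(t),None,fx=.5,fy=.7))
```

```text
(no output)
```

View pics/w20.png

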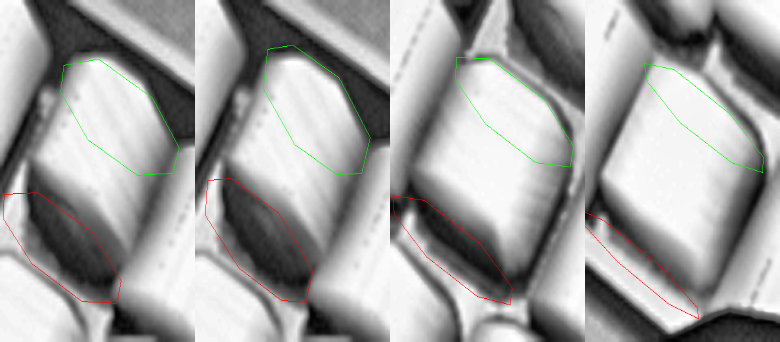

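Run:
```python
from kin import *
t=np.load('tam.npz'); np.savez('tam.npz',foot=t['foot']+.0025*t['ax'],ax=t['ax'])
o,r,ft,a=st(); F=np.load('tam.npz')['foot']
Rp=R.align_vectors([[0,0,1]],[a])[0]*r
for p in([.563,.2255,.10],[.563,.2255,.058]): print(p,rel(np.array(p)-Rp.apply(F),Rp,o['tcp_pos'],r))
print('world axes in tool per 10mm x,z:',Rp.inv().apply([.01,0,0]).round(4),Rp.inv().apply([0,0,.01]).round(4))
```

```text
t 19.45 foot [0.6128 0.0494 0.1449] ax [0.004 0.001 1.   ] F [-0.1 -1.6 -3.4] T [-0.77 -0.54  0.03] dq 0.017 open 0.0298
[0.563, 0.2255, 0.1] [ 0.0466 -0.1307  0.1274 -0.0008  0.0036 -0.0021]
[0.563, 0.2255, 0.058] [ 0.0468 -0.1096  0.1638 -0.0008  0.0036 -0.0021]
world axes in tool per 10mm x,z: [ 0.0086  0.0044 -0.0026] [-0.     -0.005  -0.0087]
```

Call:
step_arm(commands=[[0.007,-0.02,0.019,0,0.001,0],[0.014,-0.039,0.038,0,0.002,-0.001],[0.021,-0.059,0.057,0,0.003,-0.001],[0.028,-0.078,0.076,-0.001,0.004,-0.002],[0.035,-0.098,0.096,-0.001,0.004,-0.002],[0.042,-0.118,0.115,-0.001,0.004,-0.002],[0.047,-0.131,0.127,-0.001,0.004,-0.002],[0.047,-0.131,0.127,-0.001,0.004,-0.002],[0.047,-0.12,0.146,-0.001,0.004,-0.002],[0.047,-0.112,0.16,-0.001,0.004,-0.002],[0.047,-0.11,0.164,-0.001,0.004,-0.002],[0.047,-0.11,0.164,-0.001,0.004,-0.002]])

```text
time: 20.45
tcp_pos: [0.564, 0.2247, 0.1433]
tcp_rot: [-2.537, -0.69, 0.189]
wrist_force: [-0.2, -0.2, -4.1]
opening: 0.0296
```

Run:
```python
from kin import *
o,r,ft,a=st(); 
for p in([.563,.2255,.0475],[.543,.2255,.0475]): print(p,r.inv().apply(np.array(p)-ft).round(4))
```

```text
t 20.45 foot [0.5632 0.2248 0.0571] ax [0.001 0.    1.   ] F [-0.2 -0.2 -4.1] T [-0.73 -0.55  0.05] dq 0.029 open 0.0296
[0.563, 0.2255, 0.0475] [0.0002 0.0043 0.0086]
[0.543, 0.2255, 0.0475] [-0.017  -0.0045  0.0138]
```

Call:
step_arm(commands=[[0,0.0015,0.003,0,0,0],[0,0.003,0.0055,0,0,0],[0,0.0043,0.0086,0,0,0],[0,0.0043,0.0086,0,0,0]])

```text
time: 20.78
tcp_pos: [0.5646, 0.2269, 0.1358]
tcp_rot: [-2.536, -0.693, 0.184]
wrist_force: [0.4, 0.2, -1.8]
opening: 0.0293
```

Run:
```python
from kin import *
o,r,ft,a=st()
```

```text
t 20.7833 foot [0.5641 0.2272 0.0496] ax [-0.003 -0.002  1.   ] F [ 0.4  0.2 -1.8] T [-0.65 -0.4  -0.04] dq 0.01 open 0.0293
```

Call:
step_arm(commands=[[0,0.0005,0.0009,0,0,0],[-0.0017,-0.0004,0.0014,0,0,0],[-0.0034,-0.0013,0.0019,0,0,0],[-0.0052,-0.0022,0.0025,0,0,0],[-0.0069,-0.003,0.003,0,0,0],[-0.0086,-0.0039,0.0035,0,0,0],[-0.0103,-0.0048,0.004,0,0,0],[-0.012,-0.0057,0.0045,0,0,0],[-0.0138,-0.0066,0.005,0,0,0],[-0.0155,-0.0074,0.0056,0,0,0],[-0.0172,-0.0083,0.0061,0,0,0],[-0.0172,-0.0083,0.0061,0,0,0]])

```text
time: 21.78
tcp_pos: [0.5437, 0.2275, 0.1352]
tcp_rot: [-2.534, -0.694, 0.185]
wrist_force: [-1.8, -0.2, 2.4]
opening: 0.0298
```

Run:
```python
from kin import *
o,r,ft,a=st()
im=arm.get_image('scene')[120:250,280:420,::-1]
cv2.imwrite('pics/s21.png',cv2.resize(im,None,fx=5,fy=4.5,interpolation=cv2.INTER_CUBIC))
```

```text
t 21.7833 foot [0.5431 0.2278 0.049 ] ax [-0.002 -0.002  1.   ] F [-1.8 -0.2  2.4] T [-0.12  0.22  0.15] dq 0.009 open 0.0298
```

View pics/s21.png

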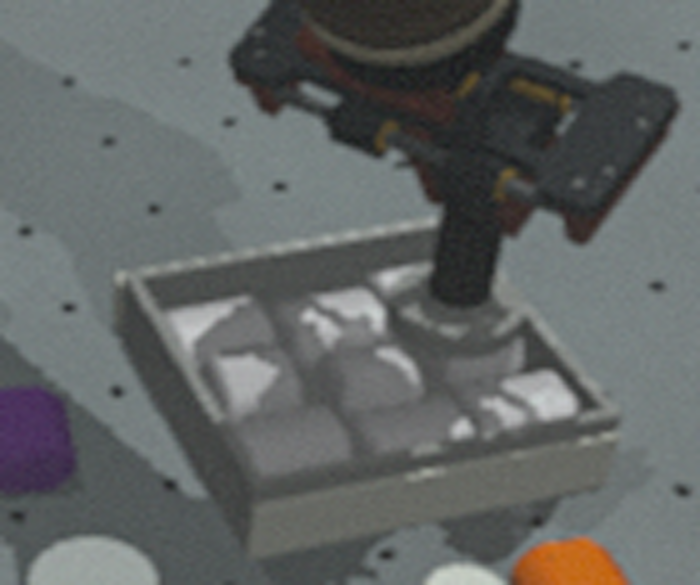

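Call:
step_arm(commands=[[0,-0.006,-0.01,0,0,0],[0,-0.016,-0.028,0,0,0],[-0.003,-0.01,-0.06,0,0,0],[-0.008,0.02,-0.085,0,0,0],[-0.014,0.045,-0.11,0,0,0],[-0.02,0.07,-0.135,0,0,0],[-0.026,0.095,-0.158,0,0,0],[-0.03,0.116,-0.178,0,0,0],[-0.03,0.116,-0.178,0,0,0],[-0.03,0.116,-0.178,0,0,0]])

```text
time: 22.67
tcp_pos: [0.6156, 0.0456, 0.2297]
tcp_rot: [-2.539, -0.688, 0.184]
wrist_force: [0.6, 0.0, -5.3]
opening: 0.0294
```

Run:
```python
from kin import *
import pickle
ci=arm.camera_info('wrist'); im=arm.get_image('wrist')[:,:,::-1]; o,r,ft,a=st()
cv2.imwrite('pics/w22.png',im); pickle.dump(ci,open('ci22.pkl','wb'))
cv2.imwrite('pics/w22z.png',cv2.resize(im[40:250,160:410],None,fx=3.1,fy=2.8,interpolation=cv2.INTER_CUBIC))
```

```text
t 22.7167 foot [0.6142 0.048  0.1434] ax [-0.001 -0.001  1.   ] F [-0.1  0.5 -4.7] T [-0.72 -0.52 -0.02] dq 0.028 open 0.0297
```

View pics/w22z.png

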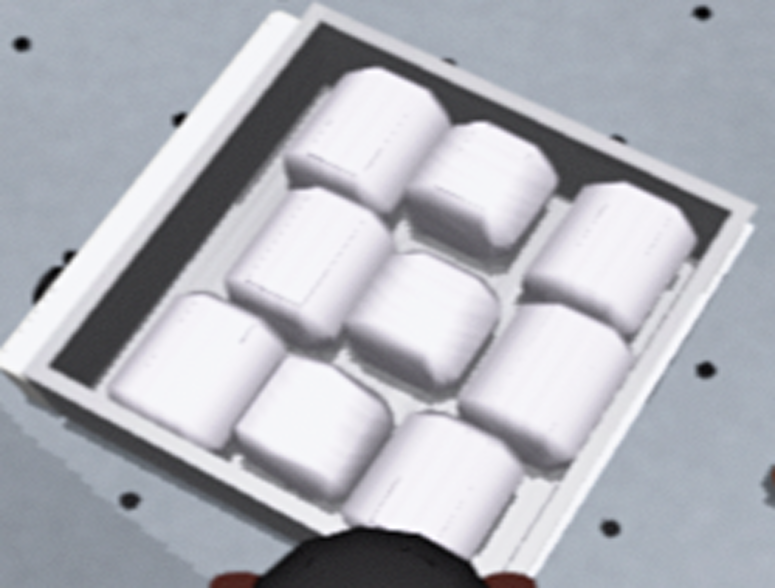

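The wrist view now shows Lm flat like the others, at about (480,185) in the zoom, so all nine nuggets lie below the rim. I'll take the tamper back to the pose above the rest where I looked at it after lifting, and compare pictures to measure the slip.

Run:
```python
from kin import *
o,r,ft,a=st(); g=np.load('grasp.npz');L=np.load('L.npy')
Rt=R.from_rotvec(g['r']);pt=g['p']+.085*AX
print(rel(pt,Rt,o['tcp_pos'],r)); q,e,m=sim(o['joints'],pt,Rt,L); print(q.round(2),e,m); q,e,m=sim(q,g['p'],Rt,L); print(q.round(2),e,m)
```

```text
t 22.7167 foot [0.6142 0.048  0.1434] ax [-0.001 -0.001  1.   ] F [-0.1  0.5 -4.7] T [-0.72 -0.52 -0.02] dq 0.028 open 0.0297
[-0.2346  0.1141 -0.035  -0.334   0.4413 -0.2572]
[ 0.57  0.27  0.03  2.02 -0.67  0.95  1.69] 1.8554840511770566e-12 0.35962626026230204
[ 0.55  0.43 -0.    1.99 -0.74  0.83  1.75] 6.765181146052324e-14 0.2906198997722763
```

Call:
step_arm(commands=[[-0.015,0.006,-0.006,-0.02,0.03,-0.02],[-0.04,0.018,-0.014,-0.05,0.07,-0.04],[-0.07,0.032,-0.02,-0.09,0.12,-0.07],[-0.1,0.047,-0.026,-0.13,0.17,-0.1],[-0.13,0.062,-0.03,-0.17,0.23,-0.13],[-0.16,0.077,-0.034,-0.22,0.29,-0.17],[-0.185,0.09,-0.036,-0.26,0.34,-0.2],[-0.21,0.102,-0.036,-0.29,0.39,-0.23],[-0.225,0.11,-0.035,-0.32,0.42,-0.245],[-0.235,0.114,-0.035,-0.334,0.441,-0.257],[-0.235,0.114,-0.035,-0.334,0.441,-0.257],[-0.235,0.114,-0.035,-0.334,0.441,-0.257]])

```text
time: 23.72
tcp_pos: [0.4711, -0.1701, 0.2029]
tcp_rot: [-2.621, -0.912, -0.604]
wrist_force: [0.6, 0.9, -4.6]
opening: 0.0297
```

Call:
step_arm(commands=[[0,0,0,0,0,0],[0,0,0,0,0,0],[0,0,0,0,0,0]])

```text
time: 23.97
tcp_pos: [0.4722, -0.1698, 0.203]
tcp_rot: [-2.62, -0.916, -0.605]
wrist_force: [-0.3, -0.1, -4.6]
opening: 0.0298
```

Run:
```python
from kin import *
o,r,ft,a=st(); g=np.load('grasp.npz')
t0=np.load('tam.npz')
ims={n:arm.get_image(n)[:,:,::-1].copy() for n in('top','scene','wrist')}
for n in ims: cv2.imwrite(f'pics/{n}23.png',ims[n])
o,r,ft,a=st()
print('err to lift pose',rel(g['p']+.085*AX,R.from_rotvec(g['r']),o['tcp_pos'],r),'err vs seat axis pose',rel(g['p'],R.from_rotvec(g['r']),o['tcp_pos'],r))
th=np.linspace(0,2*np.pi,60); e1=np.cross(a,[0,1,0]);e1/=np.linalg.norm(e1);e2=np.cross(a,e1)
tiles=[]
for n,(x0,y0,w,h) in {'top':(340,185,75,85),'scene':(165,140,75,85)}.items():
    k=5.2;big=cv2.resize(ims[n][y0:y0+h,x0:x0+w],None,fx=k,fy=k,interpolation=cv2.INTER_CUBIC)
    for d,c,rr in((0,(0,0,255),.032),(.014,(0,255,0),.032),(.13,(255,255,0),.015)):
        P=ft+d*a+rr*(np.cos(th)[:,None]*e1+np.sin(th)[:,None]*e2); u,v=proj(n,P)
        cv2.polylines(big,[np.c_[(u+.5-x0)*k,(v+.5-y0)*k].astype(int)],True,c,1)
    tiles.append(big)
cv2.imwrite('pics/o23.png',np.hstack(tiles))
```

```text
t 23.9667 foot [ 0.5211 -0.1717  0.132 ] ax [-0.574  0.023  0.819] F [-0.3 -0.1 -4.6] T [-0.7   0.59  0.02] dq 0.007 open 0.0298
t 24.1167 foot [ 0.5206 -0.1725  0.1318] ax [-0.573  0.024  0.819] F [-0.3  0.4 -4.4] T [-0.7   0.5  -0.01] dq 0.008 open 0.0297
err to lift pose [-0.0007  0.0006 -0.0003 -0.0016  0.0005  0.0024] err vs seat axis pose [-0.0006  0.0433  0.0732 -0.0016  0.0005  0.0024]
```

View pics/o23.png

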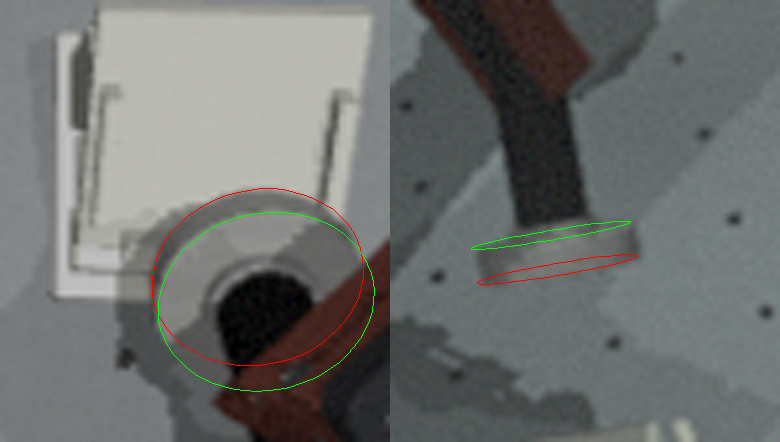

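View pics/top23.png

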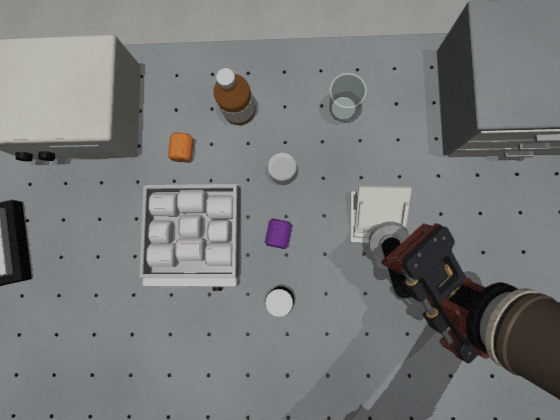

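Run:
```python
from kin import *
o,r,ft,a=st(); g=np.load('grasp.npz');Rt=R.from_rotvec(g['r'])
for d,u in((.02,.002),(.004,.002),(-.0025,.002),(-.0025,0),(-.0035,-.001)): print(d,u,rel(g['p']+d*AX+u*xv,Rt,o['tcp_pos'],r))
print(xv,yv)
```

```text
t 24.1167 foot [ 0.5206 -0.1725  0.1318] ax [-0.573  0.024  0.819] F [-0.3  0.4 -4.4] T [-0.7   0.5  -0.01] dq 0.008 open 0.0297
0.02 0.002 [ 0.0011  0.0341  0.0554 -0.0016  0.0005  0.0024]
0.004 0.002 [ 0.0011  0.0422  0.0692 -0.0016  0.0005  0.0024]
-0.0025 0.002 [ 0.0011  0.0454  0.0749 -0.0016  0.0005  0.0024]
-0.0025 0 [-0.0006  0.0446  0.0754 -0.0016  0.0005  0.0024]
-0.0035 -0.001 [-0.0015  0.0446  0.0765 -0.0016  0.0005  0.0024]
[0.81920791 0.01820152 0.57320774] [ 0.          0.99949623 -0.03173779]
```

Call:
step_arm(commands=[[0.001,0.011,0.018,-0.001,0,0.002],[0.001,0.022,0.036,-0.001,0,0.002],[0.001,0.03,0.049,-0.0016,0.0005,0.0024],[0.001,0.034,0.0554,-0.0016,0.0005,0.0024],[0.001,0.037,0.06,-0.0016,0.0005,0.0024],[0.001,0.04,0.065,-0.0016,0.0005,0.0024],[0.001,0.042,0.069,-0.0016,0.0005,0.0024],[0.001,0.042,0.069,-0.0016,0.0005,0.0024],[0.001,0.042,0.069,-0.0016,0.0005,0.0024]])

```text
time: 24.87
tcp_pos: [0.5189, -0.1742, 0.1378]
tcp_rot: [-2.624, -0.909, -0.607]
wrist_force: [0.3, -0.4, -3.6]
opening: 0.0297
```

Run:
```python
from kin import *
o,r,ft,a=st(); g=np.load('grasp.npz');Rt=R.from_rotvec(g['r'])
for d,u in((.004,.002),(-.0025,.002),(-.0025,0),(-.0035,-.001)): print(d,u,rel(g['p']+d*AX+u*xv,Rt,o['tcp_pos'],r))
for n,(x0,y0,w,h) in {'top':(340,170,85,100),'scene':(165,160,85,100)}.items():
    cv2.imwrite(f'pics/{n}24z.png',cv2.resize(arm.get_image(n)[y0:y0+h,x0:x0+w,::-1],None,fx=5.5,fy=5.5,interpolation=cv2.INTER_CUBIC))
```

```text
t 24.8667 foot [ 0.5678 -0.1764  0.0669] ax [-0.574  0.027  0.819] F [ 0.3 -0.4 -3.6] T [-0.71  0.54  0.01] dq 0.009 open 0.0297
0.004 0.002 [ 0.0007 -0.      0.0009  0.0008 -0.0003 -0.0012]
-0.0025 0.002 [ 0.0008  0.0032  0.0065  0.0008 -0.0003 -0.0012]
-0.0025 0 [-0.001   0.0024  0.007   0.0008 -0.0003 -0.0012]
-0.0035 -0.001 [-0.0018  0.0024  0.0081  0.0008 -0.0003 -0.0012]
```

View pics/scene24z.png

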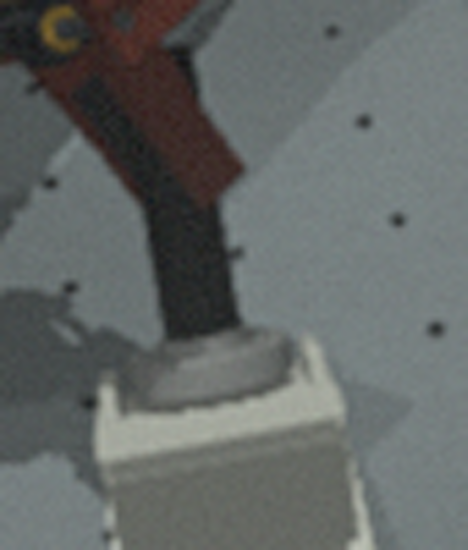

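View pics/top24z.png

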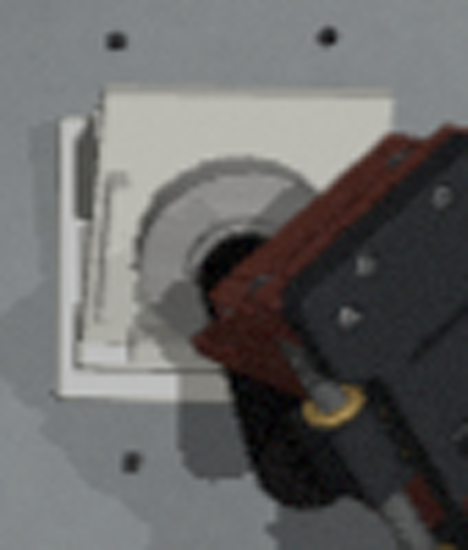

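Call:
step_arm(commands=[[0.0008,0.001,0.002,0,0,0],[0.0008,0.002,0.004,0,0,0],[0.0008,0.0032,0.0065,0,0,0],[0.0008,0.0032,0.0065,0,0,0]])

```text
time: 25.3
tcp_pos: [0.5231, -0.1746, 0.1339]
tcp_rot: [-2.624, -0.909, -0.609]
wrist_force: [-13.1, -2.7, 16.4]
opening: 0.0294
```

Run:
```python
from kin import *
o,r,ft,a=st(); g=np.load('grasp.npz');Rt=R.from_rotvec(g['r'])
for d,u in((-.0025,.002),(-.0025,0),(-.0035,-.001)): print(d,u,rel(g['p']+d*AX+u*xv,Rt,o['tcp_pos'],r))
```

```text
t 25.3 foot [ 0.5721 -0.1768  0.063 ] ax [-0.575  0.027  0.818] F [-13.1  -2.7  16.4] T [0.5  1.34 0.97] dq 0.008 open 0.0294
-0.0025 0.002 [-0.0002 -0.0003  0.002   0.0015 -0.0014 -0.001 ]
-0.0025 0 [-0.0019 -0.0012  0.0025  0.0015 -0.0014 -0.001 ]
-0.0035 -0.001 [-0.0028 -0.0011  0.0036  0.0015 -0.0014 -0.001 ]
```

Call:
step_arm(commands=[[0,-0.0007,-0.0012,0,0,0],[-0.001,-0.0012,-0.001,0,0,0],[-0.002,-0.0017,-0.0007,0,0,0],[-0.003,-0.0022,-0.0004,0,0,0],[-0.0038,-0.0027,-0.0002,0,0,0],[-0.0038,-0.0027,-0.0002,0,0,0]])

```text
time: 25.8
tcp_pos: [0.5204, -0.1736, 0.132]
tcp_rot: [-2.623, -0.91, -0.611]
wrist_force: [0.2, 0.1, 7.6]
opening: 0.0292
```

Run:
```python
from kin import *
o,r,ft,a=st(); g=np.load('grasp.npz');Rt=R.from_rotvec(g['r'])
F=o['wrist_force']+[0,0,4.4]; print('along ax',F@AX,'upslope',F@xv,'side',F@yv)
e=o['tcp_pos']-g['p']; print('tcp vs grasp: ax',e@AX,'up',e@xv,'side',e@yv)
for n,(x0,y0,w,h) in {'top':(340,170,85,100),'scene':(165,160,85,100)}.items():
    cv2.imwrite(f'pics/{n}25z.png',cv2.resize(arm.get_image(n)[y0:y0+h,x0:x0+w,::-1],None,fx=5.5,fy=5.5,interpolation=cv2.INTER_CUBIC))
```

```text
t 25.8 foot [ 0.5695 -0.1758  0.0612] ax [-0.576  0.027  0.817] F [0.2 0.1 7.6] T [ 0.22 -0.25  0.06] dq 0.004 open 0.0292
along ax 9.724369269468902 upslope 7.068462429598588 side -0.31116290319580503
tcp vs grasp: ax -0.0008856547558318314 up -0.00048721028254073215 side 7.186680599954009e-05
```

View pics/top25z.png

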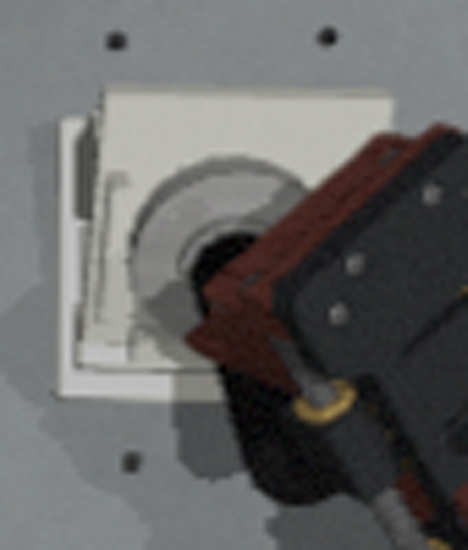

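View pics/scene25z.png

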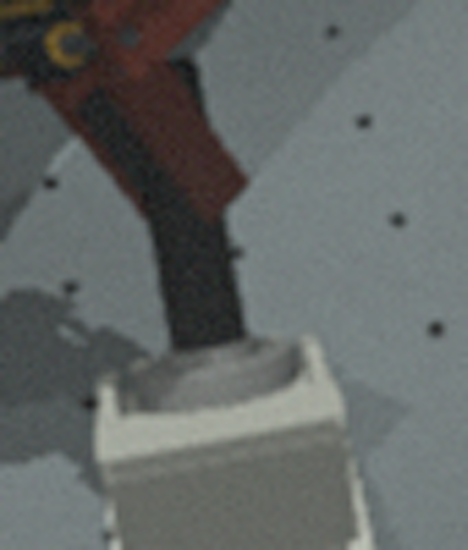

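The tamper is pressing on the seat (9.7 N normal) and against the low lip (7 N), with the tool within 1 mm of the original grasp pose. I'll release now.

Call:
step_arm(commands=[[0,0,0,0,0,0],[0,0,0,0,0,0],[0,0,0,0,0,0],[0,0,0,0,0,0],[0,0,0,0,0,0],[0,0,0,0,0,0],[0,0,0,0,0,0]], grip=0.0878)

```text
time: 26.48
tcp_pos: [0.519, -0.1736, 0.1305]
tcp_rot: [-2.624, -0.909, -0.606]
wrist_force: [-0.2, 0.2, -0.2]
opening: 0.0727
```

Call:
step_arm(commands=[[0,0,0,0,0,0],[0,0,-0.015,0,0,0],[0,0,-0.035,0,0,0],[0,0,-0.06,0,0,0],[0,0,-0.085,0,0,0],[0,0,-0.11,0,0,0],[0,0,-0.13,0,0,0],[0,0,-0.14,0,0,0],[0,0,-0.14,0,0,0],[0,0,-0.14,0,0,0]])

```text
time: 27.32
tcp_pos: [0.4784, -0.2301, 0.2516]
tcp_rot: [-2.624, -0.909, -0.607]
wrist_force: [0.3, 1.1, -0.2]
opening: 0.0878
```

Run:
```python
from kin import *
o=arm.observe();print(o['time'],o['wrist_force'],o['opening'],o['joints'].round(2),o['tcp_pos'])
for n in('top','scene','wrist'): cv2.imwrite(f'pics/{n}26.png',arm.get_image(n)[:,:,::-1])
```

```text
27.3167 [ 0.30103212  1.05049438 -0.17012339] 0.08784217223609464 [ 0.61  0.28  0.08  1.87 -0.61  1.11  1.67] [ 0.47835562 -0.2301042   0.25162649]
```

View pics/top26.png

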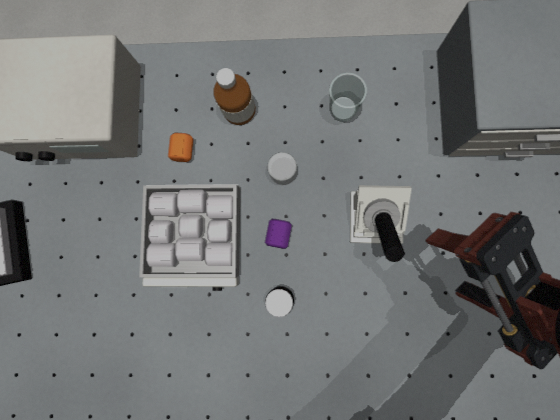

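View pics/wrist26.png

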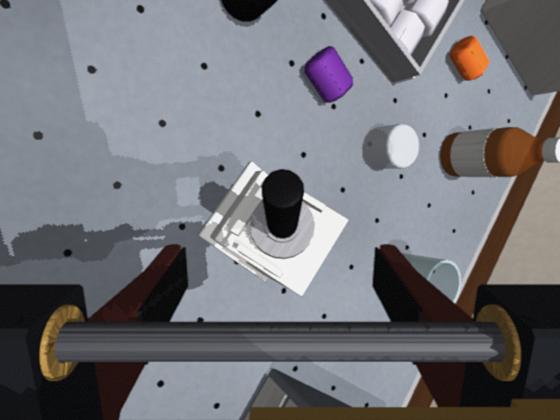

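View pics/scene26.png

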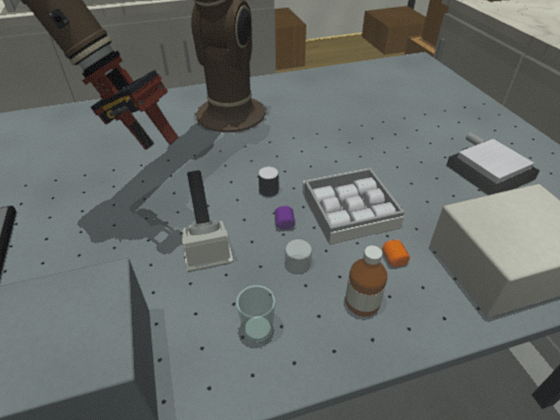

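The tamper is back on its rest with its handle end near (393,250) in the top view, as at the start, and everything else looks unmoved. One numeric check before handing in.

Run:
```python
import cv2,numpy as np
for n,(x,y,w,h) in {'top':(365,200,50,70),'scene':(180,165,35,60)}.items():
    for k in('0','26'):
        g=cv2.imread(f'pics/{n}{k}.png')[y:y+h,x:x+w].max(2); m=(g<55).astype(np.uint8)
        _,lab,st,c=cv2.connectedComponentsWithStats(m); j=1+np.argmax(st[1:,4]); print(n,k,st[j],c[j].round(2))
t=cv2.imread('pics/top26.png');s=cv2.imread('pics/scene26.png')
a=cv2.resize(t[178:285,138:244],(480,480),interpolation=cv2.INTER_CUBIC);b=cv2.resize(t[170:260,340:425],(300,480),interpolation=cv2.INTER_CUBIC)
cv2.imwrite('pics/z26.png',np.hstack([a,b]))
```

```text
top 0 [ 11  12  29  50 856] [24.52 37.27]
top 26 [ 10  13  30  49 860] [23.63 37.44]
scene 0 [  7   6  21  53 657] [17.16 31.55]
scene 26 [  8   6  21  52 660] [17.92 31.4 ]
```

View pics/z26.png

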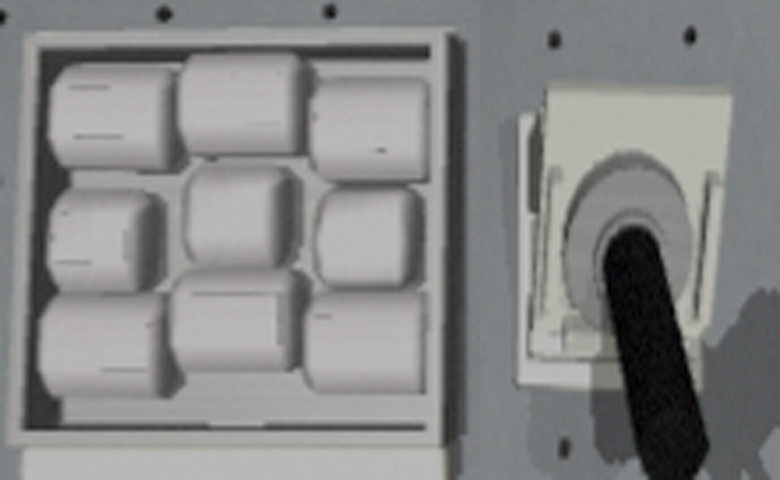

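Run:
```python
from workcell import arm
print(arm.observe()['dq'].round(3)); print(arm.finish_job())
```

```text
[-0.001  0.002  0.004 -0.003  0.002  0.004 -0.002]
the job is handed in; nothing more can be done
None
```

I pressed all three heaped nuggets down below the tray's rim with the tamper. I then put the tamper back on its rest, let go and handed the job in at about 27.5 s. No verdict was given.

**Last checks**
- **Nuggets:** In the final pictures all nine lie flat.
- **Tamper:** Its foot sits on the seat against the low lip, about 1 pixel (1–2 mm) sideways of where it started.
- **Other things:** Everything else on the table looks unmoved.
- **Forces:** No wrist reading I took exceeded about 25 N.

**What went wrong on the way**
- **First grasp:** It stopped short because joints 5 and 6 reached the ends of their ranges. The readings there were 2–3 mrad past the rounded limits you gave. The fingers briefly closed near the handle's end, pulling with about 5 N, before I backed off. I then gripped the handle at an angle.
- **Left nugget:** The left row's middle nugget first rolled onto its bevel and stood near rim height. A light sideways drag of the foot laid it flat.
- **Presses that stopped high:** The two presses on the left row and the one on the right stopped with the foot near rim height, by the reading taken before I allowed for the slip. On the right I think the foot met the rim, but I did not confirm this.
- **Slip in the grip:** The tamper slipped an estimated 2.5–4 mm in the fingers. I allowed for 2.5 mm, and the foot met the seat about 2 mm sooner than expected when I put it back.

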